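# Tip two lids out of the scoop

### The job

Pick up the steel scoop by its handle and tip it slowly over the aluminium tray until exactly two of its three crucible lids have slid out, from low down, into the tray. Keep the third lid in the scoop, set the scoop back in the middle of its rubber mat, squarely along it, and let go; do not touch the lids with the fingers, let them drop hard, or disturb the other things on the bench.

Things in the scene. Friction and masses are not known exactly. Their poses are not given: they have to be found in the camera images.
- cup: Open steel scoop, 214 mm long, 57 mm wide, walls 48 mm high, 0.35 kg empty; starts on the mat, three lids in single file. Origin: underside, below the handle; x points to its open mouth, z up. Channel 51 mm wide, closed at the rear; floor 6 mm above the underside, curving up to 6 degrees at the lip. A rib 41 mm behind the origin, 3 mm high with an 11 degree rear slope, holds the rear lid.
- cup_grip (a point): Centre of the scoop's black handle, 83 mm above its underside: a bar bridging the channel, 24 mm thick along the scoop's x (grasp it across this, from above), 66 mm long along its y, 34 mm high, with 16 mm free below it down to the top of the walls. Axes as the scoop's.
- cup_lip (a point): Middle of the upper edge of the lip: 106 mm ahead of the scoop's origin, 9 mm above its underside. Mouth down, the two front lids shift and soon leave at some 15 to 30 degrees, by hidden slipperiness: the wrist feels the load move to the mouth, then drop by a lid's weight each. Their angle held, the rear lid stays behind its rib; some 4 degrees steeper it follows. Easing back stops the lids.
- lid1_mid (a point): White alumina crucible lid nearest the mouth: disc 46 mm across and 14 mm thick, with a knob 20 mm across and 18 mm high on top; 94 to 132 g each. Point at the centre of the disc; z is towards the knob.
- lid2_mid (a point): The middle lid, the same as the first.
- lid3_mid (a point): The lid at the scoop's closed rear end, behind the rib, the same; this one stays in the scoop.
- tray: Fixed open aluminium tray 200 mm (its x) by 170 mm (its y), 40 mm high, walls 4 mm, floor 4 mm thick. Origin: centre of its underside; z up.
- mat_top (a point): Centre of the top face of the fixed black rubber mat, 280 mm (its x) by 130 mm (its y), 4 mm thick; the scoop starts on it, lying along its x.
- dish: Bystander: round clear dish 60 mm across and 16 mm high, origin under its centre, between the mat and the tray.
- flask_a: Bystander: glass conical flask 72 mm across, 110 mm high, at the far side.
- flask_b: Bystander: a second such flask.
- bottle: Bystander: white bottle 66 mm across, 180 mm high, at the far side.
- can: Bystander: bare metal can 56 mm across, 170 mm high, at the far side.
- pipette: Bystander: white and grey hand pipette 220 mm long, 26 mm high, lying between the mat and the tray.
- casting: Bystander: dark steel casting 110 by 50 by 40 mm, at the far side.
Things that resemble listed ones, but are neither listed nor needed, are in the scene too. What is shaped like the part that bears lid3_mid but orange is not meant. What is shaped like the cup but blue is not meant.

How it is judged:
By the outcome, as a careful person would: the job done as asked, in the order asked, and still so for the second after the job is handed in, with the robot touching nothing.
It also fails if it takes over 67 s, if anything falls off the work surface, if the arm or the gripper's body presses on something with over 40 N, if the wrist force passes 120 N, or if a joint passes its speed limit or range.

### The arm

A 7-joint arm with a two-finger parallel gripper is mounted at the origin on the work surface. World frame = base frame: x ahead of the robot, y to its left, z up, the work surface at z = 0. Lengths are in mm, angles in rad, forces in N, time in s.
With the tool pointing down it reaches from about 400 to 875 mm from the base axis. Payload 4.4 kg.
Tool frame: the origin (TCP) lies between the finger pads; the fingertips stand ctrl.finger_overhang ahead of it and the grasp point (between the pads) lies 11 mm behind it (ctrl.finger_overhang is the distance from the TCP to the fingertips, in mm); z points along the fingers, y is the direction in which the jaws open and shut (so a half turn about z gives the same grasp; the last joint's range is limited). The gripper opens to 85 mm and grips with 20 to 120 N. Pads are 22 mm wide; open, the fingers measure 114 mm over their backs; the gripper's body (76 mm by 85 mm) begins 54 mm behind the grasp point. The pads swing forward as they close: fully open they stand 13 mm farther back than shut.
Start: joints at [-1.416, 0.628, 0.038, 1.517, -0.027, 0.996, -0.02], TCP at [142.331, 634.239, 239.313] pointing down, gripper open.
Joint ranges: [-3.06, 3.06], [-0.37, 2.12], [-1.25, 1.32], [0.18, 2.47], [-1.1, 4.24], [0.23, 1.98], [-2.94, 2.94]. Speed limits (rad/s): [2.57, 2.57, 3.14, 3.14, 3.14, 3.14, 3.14].

### API

Orientations are given as [roll, pitch, yaw] about the fixed x, y, z axes, in that order (R = Rz(yaw) Ry(pitch) Rx(roll)).
In Python, from cell import ctrl gives the robot as it stands. The module is installed in compiled form; this text tells all that it offers.
- The arm moves only by the tool step_arm, never from a script. Its argument "deltas" is a list that holds one entry, the list of rows, each a list of 7 numbers: the opening, from 0 (shut) to 1 (fully open), then the shift along the world's x, y, z in mm, then the turn, a rotation vector about the world's x, y, z in rad. In form: [[[grip, tx, ty, tz, rx, ry, rz], ...]]. A call has 1 to 10 rows; each row shifts and turns the commanded pose from where the row before left it; what a row does not reach is not made up. A row lasts 1/12 s, in which the tool goes at most 41.7 mm and 7.16 degrees, less where a joint would pass 70% of its speed; a pose out of reach is approached as far as the arm can. A call is refused whole if a number of a shift passes 41.7 or a number of a turn 0.125, either way. A call with a gripper value outside its range is refused whole. The fingers move at their own pace and stop on an object; the grip force is fixed at half the most. Time passes only in rows, so rows that do not move let the fingers close. It gives the time, the measured TCP pose, the force and the opening at its end, in the units of the state.
- ctrl.read_state(): the state, without advancing time (a new reading comes with each control period).
- ctrl.get_image(name): name is "scene" or "side" or "wrist"; returns (picture, depth): 400x640x3 uint8, red, green, blue; 400x640 float32, mm along the optical axis (not along the pixel's ray), 0 where there is no reading.
- ctrl.camera_info(name): a dict with "intrinsics" (3x3 intrinsics, pixels), "rvec" (rotation vector, rad) and "tvec" (3), from world to camera coordinates, as OpenCV has them. Camera axes: x right, y down, z forward; pixel columns grow to the right and rows downward; lengths in mm; the calibration is good to about 2 mm. A picture is of the moment at which its call begins: read the wrist's pose just before it. camera_info takes no time and is no camera call; for the wrist camera it gives the pose at the moment of the call.
- ctrl.finish_job(): hands the job in, once; it reports no verdict.
The state is a dict: "clock": time; "qpos": joint angles; "qd": joint speeds; "tau": joint torques, N m; "eef_pos": TCP position; "tool_rot": TCP orientation; "force": force on the tool from outside, world axes, zero at the start; "torque": the same for the moment, N m; "width": finger opening in mm.
Only numpy, scipy, OpenCV 4.12 (cv2) and the standard library are available. Lean on these libraries where they do the work, as an engineer would, in place of code of your own. Each camera call takes 0.05 s, during which the arm holds its last target.

## Working session

There is one attempt and no reset: what is moved stays moved. The work goes in short steps, Python scripts to look and compute and a tool call to move; the robot and the scene stay as the last step left them, time stands still between calls to the robot, and variables do not carry over. Pictures are saved under pics/ and viewed, and the job is handed in when it is done.

Besides the shell and the picture viewer there is one more tool, called after "Request:" by a JSON object that holds its "fn" and its "kwargs", one argument or row to a line. step_arm: Moves the arm, as the interface text tells. Its arguments: {"type":"object","properties":{"deltas":{"type":"array"}},"required":["deltas"]}

```bash
mkdir -p pics; ls; python3 - <<'E'
from cell import ctrl
import cv2,numpy as np
s=ctrl.read_state()
for k,v in s.items(): print(k,np.round(v,3))
print(ctrl.finger_overhang)
for n in ["scene","side"]:
    im,d=ctrl.get_image(n); np.savez(f"pics/{n}0.npz",im=im,d=d)
    cv2.imwrite(f"pics/{n}0.png",im[:,:,::-1]); 
    c=ctrl.camera_info(n);print(n,{k:np.round(v,3).tolist() for k,v in c.items()})
E
```

```text
pics
clock 0.0
qpos [-1.416  0.629  0.038  1.518 -0.027  0.996 -0.02 ]
qd [-0.001 -0.001  0.001  0.001 -0.    -0.001 -0.   ]
tau [-0.0000e+00 -5.6340e+01  1.2260e+00 -1.9344e+01  1.1000e-02  1.1000e-02
 -0.0000e+00]
eef_pos [142.197 633.636 238.386]
tool_rot [-3.14   0.     2.921]
force [-0.192 -0.596  0.189]
torque [-0.002 -0.006  0.034]
width 85.489
8.0
scene {'intrinsics': [[429.28, 0.0, 316.749], [0.0, 429.28, 194.532], [0.0, 0.0, 1.0]], 'rvec': [0.882, 2.647, -0.911], 'tvec': [423.62, -200.91, 1530.518]}
side {'intrinsics': [[376.234, 0.0, 313.966], [0.0, 376.234, 194.55], [0.0, 0.0, 1.0]], 'rvec': [0.538, -2.746, 1.061], 'tvec': [464.758, 210.706, 875.332]}
```

View pics/scene0.png

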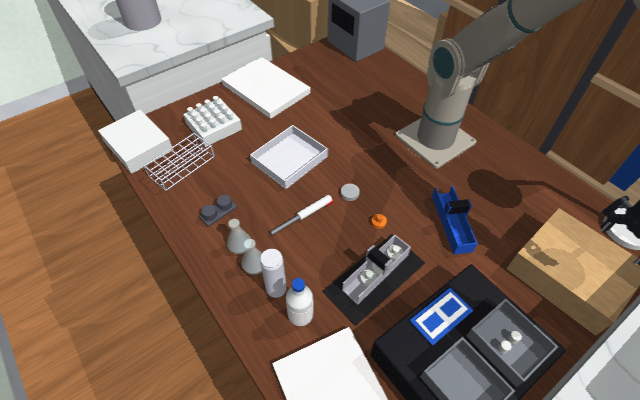

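View pics/side0.png

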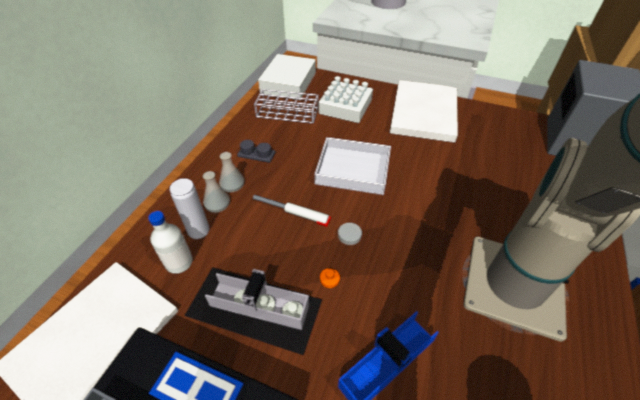

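```bash
cat > h.py <<'E'
import numpy as np,cv2
from cell import ctrl
def cam(n):
    c=ctrl.camera_info(n);K=np.array(c["intrinsics"],float);R=cv2.Rodrigues(np.array(c["rvec"],float))[0];t=np.array(c["tvec"],float).ravel();return K,R,t
def ray(n,uv,z,c=None):
    K,R,t=c or cam(n);uv=np.atleast_2d(uv).astype(float)
    d=(R.T@np.linalg.inv(K)@np.c_[uv,np.ones(len(uv))].T).T;o=-R.T@t
    return o+d*((z-o[2])/d[:,2])[:,None]
def cloud(n,d,c=None):
    K,R,t=c or cam(n);v,u=np.mgrid[:d.shape[0],:d.shape[1]]
    p=np.stack([(u-K[0,2])/K[0,0]*d,(v-K[1,2])/K[1,1]*d,d],-1)
    return (p-t)@R
def proj(n,P,c=None):
    K,R,t=c or cam(n);q=(K@(R@np.atleast_2d(P).T+t[:,None])).T;return q[:,:2]/q[:,2:]
def crop(im,u0,v0,w,h,s,f): cv2.imwrite(f,cv2.resize(im[v0:v0+h,u0:u0+w,::-1],None,fx=s,fy=s,interpolation=cv2.INTER_CUBIC))
E
python3 - <<'E'
from h import *
a=np.load("pics/scene0.npz");b=np.load("pics/side0.npz")
x=cv2.resize(a["im"][215:335,310:440],None,fx=4,fy=4,interpolation=2);cv2.imwrite("pics/c1.png",x[:,:,::-1])
x=cv2.resize(b["im"][255:355,180:330],None,fx=5,fy=5,interpolation=2);cv2.imwrite("pics/c2.png",x[:,:,::-1])
for n,q,l in [("scene",a,[(378,258),(395,250),(367,273),(288,157),(350,192),(379,221),(455,220)]),("side",b,[(257,285),(290,308),(265,301),(240,296),(353,168),(349,233),(225,300)])]:
    C=cloud(n,q["d"])
    for u,v in l: print(n,u,v,C[v,u].round())
E
```

```text
scene 378 258 [539. 277. 103.]
scene 395 250 [454. 264.  41.]
scene 367 273 [563. 271.  39.]
scene 288 157 [ 473. -240.   -0.]
scene 350 192 [409.  15.  15.]
scene 379 221 [414. 156.  22.]
scene 455 220 [218. 285.   7.]
side 257 285 [517. 269. 101.]
side 290 308 [449. 264.  40.]
side 265 301 [505. 271.  42.]
side 240 296 [561. 280.  40.]
side 353 168 [ 469. -229.    7.]
side 349 233 [401.  12.  15.]
side 225 300 [582. 305.  52.]
```

View pics/c1.png

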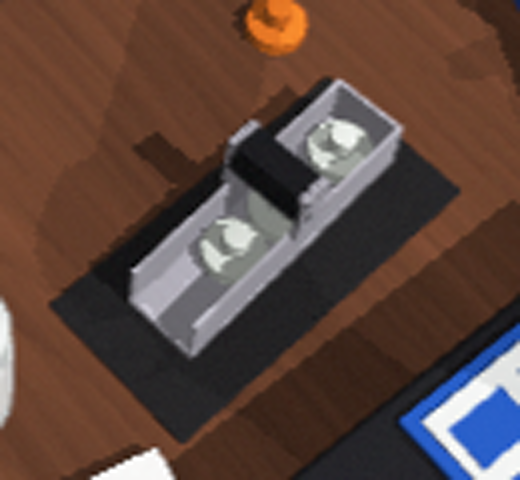

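View pics/c2.png

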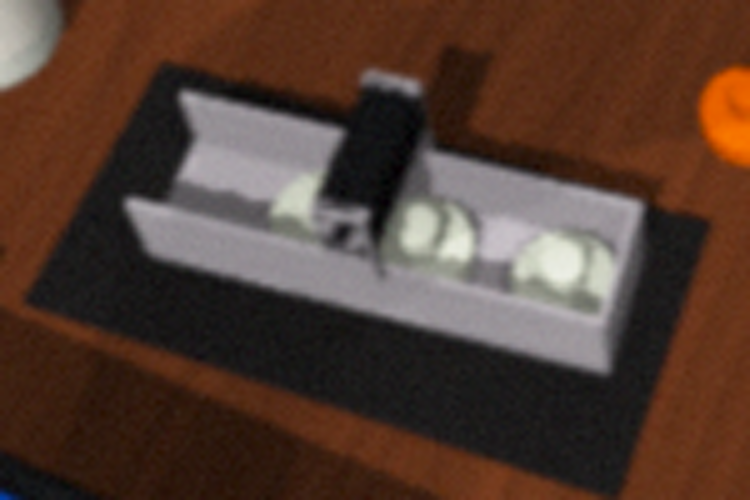

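```bash
python3 - <<'E'
from h import *
D={n:np.load(f"pics/{n}0.npz") for n in("scene","side")}
np.set_printoptions(suppress=True,precision=1)
for n in D:
    im,d=D[n]["im"],D[n]["d"];C=cloud(n,d);ok=d>0
    Z=C[...,2];X=C[...,0];Y=C[...,1]
    def rep(nm,m):
        p=C[m]; 
        if len(p)<8: print(n,nm,len(p));return
        r=cv2.minAreaRect(p[:,:2].astype(np.float32)); print(n,nm,len(p),"med",np.median(p,0),"rect",np.round(r[0],1),np.round(r[1],1),round(r[2],2),"z",np.percentile(p[:,2],[5,95]))
    scoop=(X>380)&(X<640)&(Y>190)&(Y<350)
    s=im.astype(int).sum(2)
    rep("handle top",ok&scoop&(Z>90)&(Z<110)&(s<200))
    rep("walltop",ok&scoop&(Z>46)&(Z<58))
    tr=(X>330)&(X<620)&(Y>-370)&(Y<-110)
    rep("tray top",ok&tr&(Z>34)&(Z<46))
    rep("tray floor",ok&tr&(Z>2)&(Z<8))
    rep("dish",ok&(X>370)&(X<450)&(Y>-30)&(Y<60)&(Z>10)&(Z<22))
    rep("pip",ok&(X>420)&(X<680)&(Y>-90)&(Y<90)&(Z>10)&(Z<32))
    rep("orange",ok&(X>370)&(X<460)&(Y>110)&(Y<200)&(Z>8))
    # mat mask: dark pixels near
    hsv=cv2.cvtColor(im,cv2.COLOR_RGB2HSV)
    m=(ok&(X>340)&(X<720)&(Y>150)&(Y<400)&(Z<14)&(hsv[...,1]<90)&(hsv[...,2]<75)).astype(np.uint8)
    cv2.imwrite(f"pics/mat_{n}.png",cv2.resize(np.dstack([m*255]*3)[200:360,150:450],None,fx=2.5,fy=2.5))
    rep("mat",m>0)
E
```

```text
scene handle top 189 med [532.  272.4 100.2] rect [530.2 272. ] [26.1 55.4] 5.51 z [ 94.2 103.4]
scene walltop 227 med [537.  276.   50.3] rect [527.  270.4] [215.2  66.9] 7.02 z [46.4 54.3]
scene tray top 283 med [ 480.3 -225.8   36.8] rect [ 475.4 -230.7] [204.4 174.8] 10.1 z [34.2 40.9]
scene tray floor 962 med [ 472.5 -238.6    3.7] rect [ 473.9 -240.6] [256.9 287.7] 89.91 z [2.2 6.9]
scene dish 215 med [406.2   9.2  14.2] rect [403.2   7.2] [59.2 58.8] 14.88 z [11.1 18. ]
scene pip 438 med [550.1  -5.2  18.4] rect [548.4  -6.8] [ 44.3 261.3] 82.3 z [11.6 25.9]
scene orange 150 med [411.7 150.7  13.1] rect [407.9 147.3] [45.9 43.4] 38.41 z [ 9.3 31.3]
scene mat 2209 med [581.6 311.2   2.6] rect [538.  275.3] [279.3 135.5] 4.83 z [-0.8  6. ]
side handle top 295 med [524.3 269.3 101.1] rect [526.2 272.2] [25.5 62.5] 9.26 z [ 93.1 103.2]
side walltop 456 med [503.3 280.1  51. ] rect [525.1 272.2] [214.   64.1] 7.28 z [47.2 54. ]
side tray top 417 med [ 470.5 -208.1   38.6] rect [ 472.4 -232.2] [199.8 178.1] 9.53 z [34.6 41.7]
side tray floor 1960 med [ 472.  -243.3    4. ] rect [ 475.1 -239.9] [259.8 289.7] 89.99 z [2.2 6.7]
side dish 361 med [401.6   9.5  15.7] rect [401.9   8.4] [56.6 58.9] 20.64 z [13. 18.]
side pip 594 med [535.5  -4.6  19.3] rect [547.1 -10. ] [ 47.2 261.2] 82.25 z [11.6 26.1]
side orange 281 med [402.  152.   14.4] rect [403.7 147.1] [42.4 45.5] 21.76 z [10.7 31.9]
side mat 3187 med [518.2 312.7   3.5] rect [535.1 265.4] [275.5 152.9] 4.36 z [1.2 5.7]
```

```bash
python3 - <<'E'
from h import *
np.set_printoptions(suppress=True,precision=1)
# mat: edge lines by sub-pixel sampling; mask darkness in rectified top view
for n in("scene","side"):
    D=np.load(f"pics/{n}0.npz");im=D["im"]
    # rectify onto plane z=4, 1 px = 1mm
    gx,gy=np.meshgrid(np.arange(360,720),np.arange(160,400))
    P=np.stack([gx.ravel(),gy.ravel(),np.full(gx.size,4)],1)
    uv=proj(n,P).reshape(gx.shape+(2,)).astype(np.float32)
    r=cv2.remap(im,uv[...,0],uv[...,1],cv2.INTER_LINEAR)
    cv2.imwrite(f"pics/rect_{n}.png",cv2.resize(r[:,:,::-1],None,fx=2,fy=2))
    # project check of model
    c,s=np.cos(.082),np.sin(.082)
E
python3 -c "
import cv2,numpy as np
a=cv2.imread('pics/rect_scene.png');b=cv2.imread('pics/rect_side.png');x=np.vstack([a,b]);cv2.imwrite('pics/rect.png',cv2.resize(x,(450,600)))"
```

```text
(no output)
```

View pics/rect_scene.png

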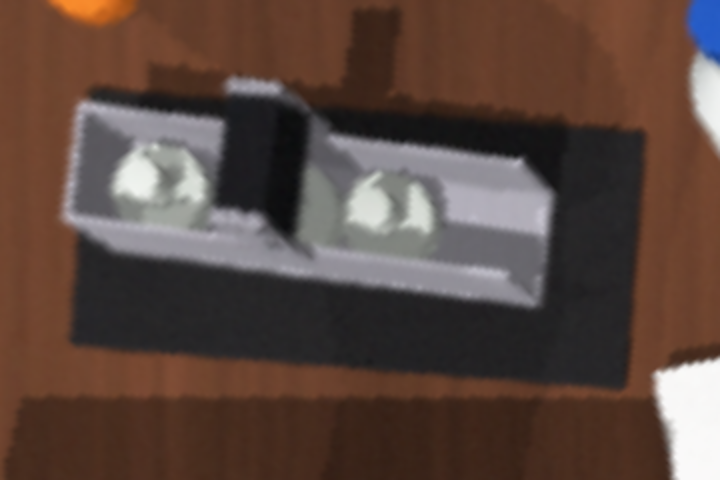

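View pics/rect_side.png

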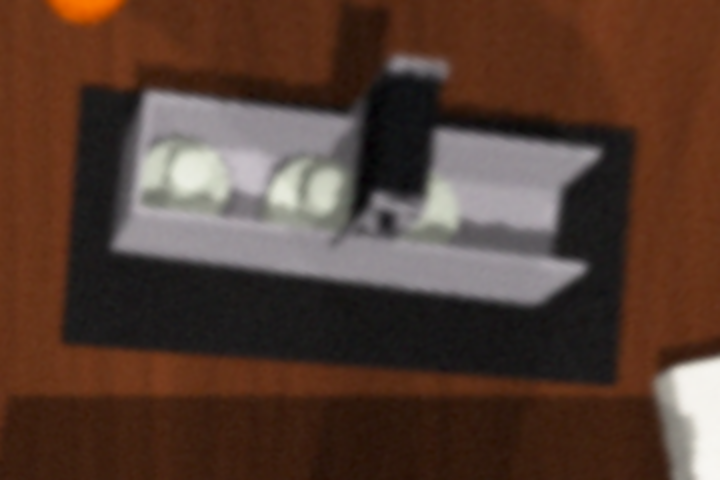

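Request:
{"fn": "step_arm", "kwargs": {
  "deltas": [
    [[1, 28, -26, 0, 0, 0, -0.088], [1, 28, -26, 0, 0, 0, -0.088], [1, 28, -26, 0, 0, 0, -0.088], [1, 28, -26, 0, 0, 0, -0.088], [1, 28, -26, 0, 0, 0, -0.088], [1, 28, -26, 0, 0, 0, -0.088], [1, 28, -26, 0, 0, 0, -0.088]]
  ]
}}

```text
clock: 0.68
eef_pos: [339.2, 450.6, 239.1]
tool_rot: [-3.141, 0.0, 2.301]
force: [0.3, 0.1, 0.5]
width: 85.2
```

Request:
{"fn": "step_arm", "kwargs": {
  "deltas": [
    [[1, 27, -25.8, 0, 0, 0, -0.087], [1, 27, -25.8, 0, 0, 0, -0.087], [1, 27, -25.8, 0, 0, 0, -0.087], [1, 27, -25.8, 0, 0, 0, -0.087], [1, 27, -25.8, 0, 0, 0, -0.087], [1, 27, -25.8, 0, 0, 0, -0.087], [1, 27, -25.8, 0, 0, 0, -0.087], [1, 0, 0, 0, 0, 0, 0]]
  ]
}}

```text
clock: 1.35
eef_pos: [533.5, 263.1, 239.6]
tool_rot: [3.137, 0.006, 1.681]
force: [0.9, -0.4, -0.2]
width: 85.3
```

```bash
python3 - <<'E'
from h import *
s=ctrl.read_state();print({k:np.round(v,3).tolist() for k,v in s.items() if k in("clock","eef_pos","tool_rot","qpos","force","torque")})
c=cam("wrist");im,d=ctrl.get_image("wrist");np.savez("pics/w1.npz",im=im,d=d,K=c[0],R=c[1],t=c[2]);cv2.imwrite("pics/w1.png",im[:,:,::-1]);print(-c[1].T@c[2],c[1])
E
```

```text
{'clock': 1.35, 'qpos': [-0.754, 0.573, 0.39, 1.687, -0.251, 0.928, -0.159], 'eef_pos': [533.473, 263.06, 239.6], 'tool_rot': [3.137, 0.006, 1.681], 'force': [0.95, -0.391, -0.162], 'torque': [-0.119, -0.01, 0.004]}
[525.86529269 333.72038574 374.11585892] [[ 0.99394508  0.10971576  0.0059698 ]
 [ 0.1033637  -0.95206528  0.28790216]
 [ 0.03727105 -0.28554187 -0.95764122]]
```

View pics/w1.png

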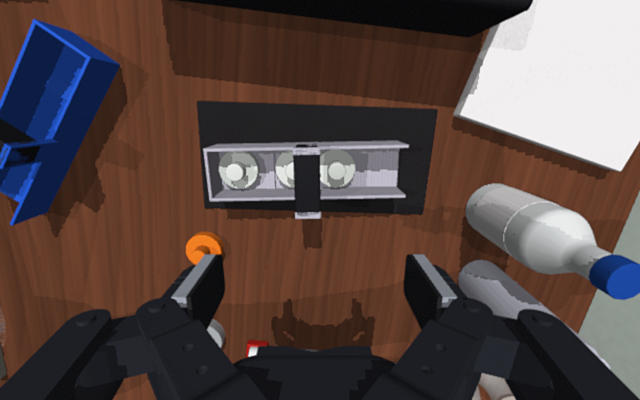

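Request:
{"fn": "step_arm", "kwargs": {
  "deltas": [
    [[1, 0, 0, 0, 0, 0, 0], [1, 0, 0, 0, 0, 0, 0], [1, 0, 0, 0, 0, 0, 0]]
  ]
}}

```text
clock: 1.65
eef_pos: [526.0, 273.3, 239.0]
tool_rot: [-3.14, -0.001, 1.699]
force: [0.5, 1.0, 0.3]
width: 85.6
```

```bash
python3 - <<'E'
from h import *
np.set_printoptions(suppress=True,precision=2)
s=ctrl.read_state();print({k:np.round(v,3).tolist() for k,v in s.items() if k in("clock","eef_pos","tool_rot","qd","force","torque")})
c=cam("wrist");im,d=ctrl.get_image("wrist");np.savez("pics/w2.npz",im=im,d=d,K=c[0],R=c[1],t=c[2])
C=cloud("wrist",d,c);X,Y,Z=C[...,0],C[...,1],C[...,2];ok=d>0
def rep(nm,m):
    p=C[m];r=cv2.minAreaRect(p[:,:2].astype(np.float32));print(nm,len(p),np.median(p,0),np.round(r[0],1),np.round(r[1],1),round(r[2],2))
reg=ok&(X>380)&(X<650)&(Y>200)&(Y<350)
rep("handle",reg&(Z>92)&(Z<108)); rep("wall",reg&(Z>47)&(Z<56)); 
print("handle z",np.median(Z[reg&(Z>92)]))
gx,gy=np.meshgrid(np.arange(360,720),np.arange(160,400))
for z in (4,52):
    P=np.stack([gx.ravel(),gy.ravel(),np.full(gx.size,z)],1)
    uv=proj("wrist",P,c).reshape(gx.shape+(2,)).astype(np.float32)
    r=cv2.remap(im,uv[...,0],uv[...,1],cv2.INTER_LINEAR)
    cv2.imwrite(f"pics/rectw{z}.png",cv2.resize(r[:,:,::-1],None,fx=2,fy=2))
E
```

```text
{'clock': 1.65, 'qd': [-0.004, -0.003, 0.006, -0.003, 0.003, -0.001, 0.001], 'eef_pos': [526.019, 273.271, 239.04], 'tool_rot': [-3.14, -0.001, 1.699], 'force': [0.543, 0.993, 0.268], 'torque': [0.005, -0.068, 0.024]}
handle 1832 [527.41 273.51 102.2 ] [527.6 270.7] [24.  65.9] 7.62
wall 1498 [502.64 256.93  51.94] [526.3 270.3] [214.5  57.5] 7.39
handle z 307.17235570386134
```

View pics/rectw4.png

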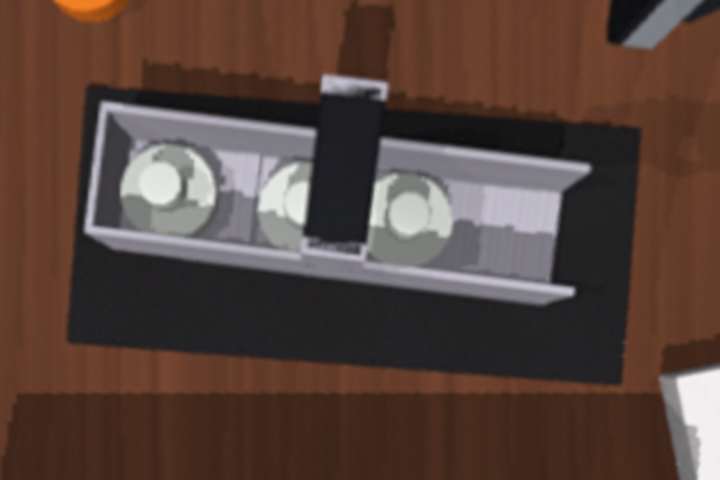

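View pics/rectw52.png

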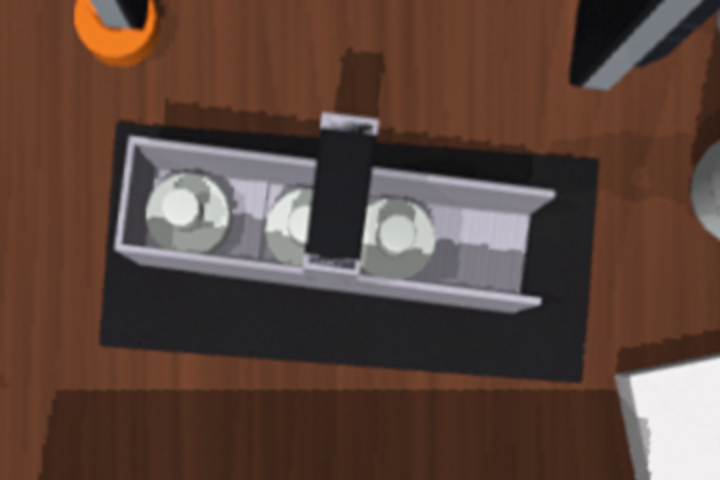

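Request:
{"fn": "step_arm", "kwargs": {
  "deltas": [
    [[1, 0.3, -0.4, -16, 0, 0, 0], [1, 0.3, -0.4, -16, 0, 0, 0], [1, 0.3, -0.4, -16, 0, 0, 0], [1, 0.3, -0.4, -16, 0, 0, 0], [1, 0.3, -0.4, -16, 0, 0, 0], [1, 0, 0, -16, 0, 0, 0], [1, 0, 0, -16, 0, 0, 0], [1, 0, 0, -6, 0, 0, 0], [1, 0, 0, 0, 0, 0, 0], [1, 0, 0, 0, 0, 0, 0]]
  ]
}}

```text
clock: 2.53
eef_pos: [528.7, 270.2, 121.6]
tool_rot: [3.142, -0.0, 1.697]
force: [-0.0, 0.2, 0.0]
width: 85.6
```

```bash
python3 - <<'E'
from h import *
np.set_printoptions(suppress=True,precision=2)
s=ctrl.read_state();print({k:np.round(v,3).tolist() for k,v in s.items() if k in("clock","eef_pos","tool_rot","qd","force","torque")})
c=cam("wrist");im,d=ctrl.get_image("wrist");cv2.imwrite("pics/w3.png",im[:,:,::-1])
C=cloud("wrist",d,c);X,Y,Z=C[...,0],C[...,1],C[...,2];ok=d>0
def rep(nm,m):
    p=C[m];r=cv2.minAreaRect(p[:,:2].astype(np.float32));print(nm,len(p),np.median(p,0),np.round(r[0],1),np.round(r[1],1),round(r[2],2))
s=im.astype(int).sum(2)
reg=ok&(X>500)&(X<560)&(Y>230)&(Y<312)
rep("handle",reg&(Z>98)&(Z<107)); 
E
```

```text
{'clock': 2.533, 'qd': [0.001, -0.017, 0.007, -0.011, 0.001, -0.001, -0.001], 'eef_pos': [528.68, 270.234, 121.596], 'tool_rot': [3.142, -0.0, 1.697], 'force': [-0.015, 0.201, 0.026], 'torque': [0.012, 0.042, -0.015]}
handle 4887 [527.37 273.56 102.23] [527.7 270.2] [24.1 66.9] 7.37
```

View pics/w3.png

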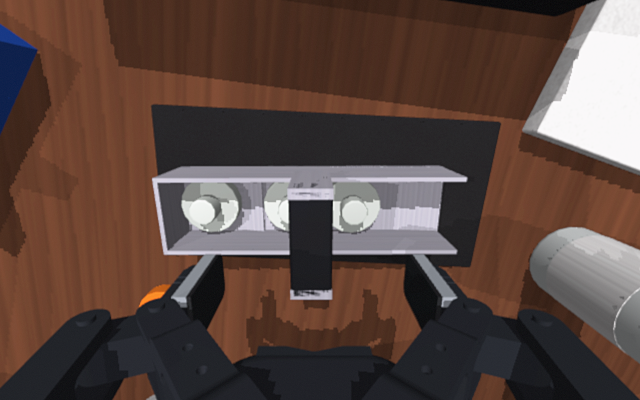

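The grey steel scoop spans px 155–465 × 167–253 in the wrist view, with white lids at (207,210), (285,208) and (354,210). Its black handle is at (311,245). The blue scoop (left edge) and the orange lid (155,297) are the decoys. The handle lies between the jaws, so I'm going down to it.

Request:
{"fn": "step_arm", "kwargs": {
  "deltas": [
    [[1, -0.5, 0, -12, 0, 0, 0], [1, -0.5, 0, -12, 0, 0, 0], [1, 0, 0, -11, 0, 0, 0], [1, 0, 0, -8, 0, 0, 0], [1, 0, 0, -3, 0, 0, 0], [1, 0, 0, 0, 0, 0, 0]]
  ]
}}

```text
clock: 3.08
eef_pos: [527.1, 269.2, 73.9]
tool_rot: [-3.139, 0.001, 1.696]
force: [0.0, -0.0, 1.1]
width: 85.5
```

Request:
{"fn": "step_arm", "kwargs": {
  "deltas": [
    [[0, 0, 0, 0, 0, 0, 0], [0, 0, 0, 0, 0, 0, 0], [0, 0, 0, 0, 0, 0, 0], [0, 0, 0, 0, 0, 0, 0], [0, 0, 0, 0, 0, 0, 0], [0, 0, 0, 0, 0, 0, 0], [0, 0, 0, 0, 0, 0, 0], [0, 0, 0, 0, 0, 0, 0]]
  ]
}}

```text
clock: 3.75
eef_pos: [528.0, 269.8, 75.8]
tool_rot: [3.141, -0.0, 1.696]
force: [-1.0, 0.5, 6.1]
width: 23.2
```

```bash
cat > w.py <<'E'
import sys
from h import *
np.set_printoptions(suppress=True,precision=2)
s=ctrl.read_state();print({k:np.round(v,3).tolist() for k,v in s.items() if k in("clock","eef_pos","tool_rot","qpos","force","torque","width")})
for n in sys.argv[2:]:
    c=cam(n);im,d=ctrl.get_image(n);np.savez(f"pics/{sys.argv[1]}_{n}.npz",im=im,d=d,K=c[0],R=c[1],t=c[2]);cv2.imwrite(f"pics/{sys.argv[1]}_{n}.png",im[:,:,::-1])
E
python3 w.py grasp wrist
```

```text
{'clock': 3.75, 'qpos': [-0.691, 0.784, 0.277, 1.816, -0.354, 0.59, -0.069], 'eef_pos': [528.02, 269.834, 75.826], 'tool_rot': [3.141, -0.0, 1.696], 'force': [-1.006, 0.549, 6.086], 'torque': [-0.044, 0.271, 0.028], 'width': 23.211}
```

View pics/grasp_wrist.png

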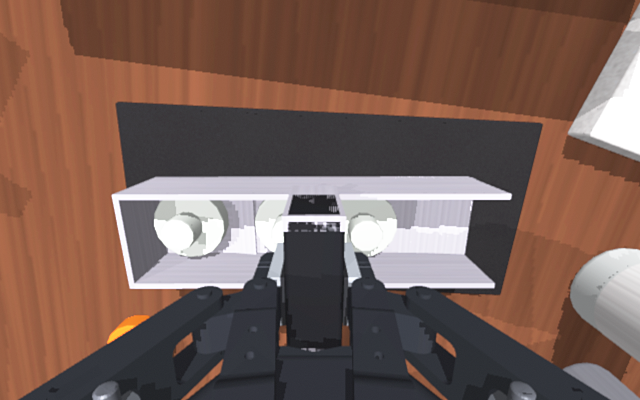

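Request:
{"fn": "step_arm", "kwargs": {
  "deltas": [
    [[0, 0, 0, 3, 0, 0, 0], [0, 0, 0, 6, 0, 0, 0], [0, 0, 0, 10, 0, 0, 0], [0, 0, 0, 12, 0, 0, 0], [0, 0, 0, 12, 0, 0, 0], [0, 0, 0, 12, 0, 0, 0], [0, 0, 0, 12, 0, 0, 0], [0, 0, 0, 8, 0, 0, 0], [0, 0, 0, 4, 0, 0, 0], [0, 0, 0, 0, 0, 0, 0]]
  ]
}}

```text
clock: 4.63
eef_pos: [528.4, 270.0, 155.7]
tool_rot: [3.14, -0.001, 1.696]
force: [0.7, -1.3, -6.6]
width: 23.4
```

Request:
{"fn": "step_arm", "kwargs": {
  "deltas": [
    [[0, 0, 0, 0, 0, 0, 0], [0, 0, 0, 0, 0, 0, 0], [0, 0, 0, 0, 0, 0, 0]]
  ]
}}

```text
clock: 4.88
eef_pos: [527.3, 269.4, 153.5]
tool_rot: [-3.14, 0.001, 1.696]
force: [0.2, -0.2, -7.1]
width: 23.2
```

```bash
python3 w.py lift scene wrist; python3 - <<'E'
from h import *
im=np.load("pics/lift_scene.npz")["im"];x=im[150:320,250:480];im2=np.load("pics/lift_wrist.npz")["im"]
cv2.imwrite("pics/liftc.png",np.hstack([cv2.resize(x,(800*230*2//800,340)),cv2.resize(im2,(340*640//400*6//10*1,340))])[:,:,::-1])
E
```

```text
{'clock': 4.883, 'qpos': [-0.728, 0.675, 0.334, 1.772, -0.306, 0.748, -0.11], 'eef_pos': [527.27, 269.396, 153.544], 'tool_rot': [-3.14, 0.001, 1.696], 'force': [0.245, -0.216, -7.101], 'torque': [-0.007, -0.071, -0.047], 'width': 23.179}
```

View pics/liftc.png

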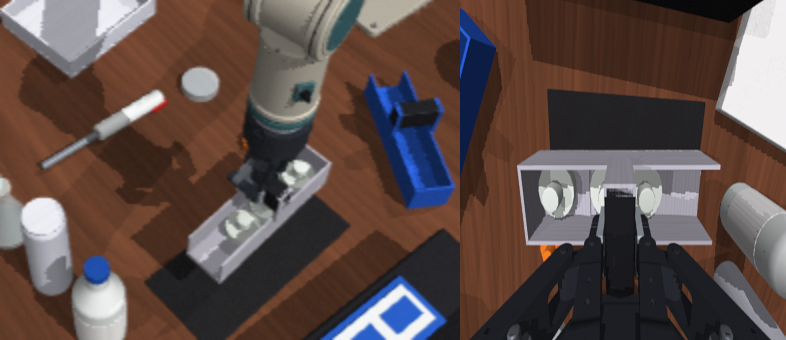

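Request:
{"fn": "step_arm", "kwargs": {
  "deltas": [
    [[0, -1.4, -5, 0, 0, 0, 0.002], [0, -2.9, -10, 0, 0, 0, 0.002], [0, -4.3, -15, 0, 0, 0, 0.002], [0, -5.7, -20, 0, 0, 0, 0.002], [0, -5.7, -20, 0, 0, 0, 0.002], [0, -5.7, -20, 0, 0, 0, 0.002], [0, -5.7, -20, 0, 0, 0, 0.002], [0, -5.7, -20, 0, 0, 0, 0.002], [0, -5.7, -20, 0, 0, 0, 0.002], [0, -5.7, -20, 0, 0, 0, 0.002]]
  ]
}}

```text
clock: 5.82
eef_pos: [478.5, 97.5, 154.6]
tool_rot: [-3.142, 0.0, 1.715]
force: [0.5, -0.2, -6.5]
width: 23.2
```

Request:
{"fn": "step_arm", "kwargs": {
  "deltas": [
    [[0, -5.7, -20, 0, 0, 0, 0.002], [0, -5.7, -20, 0, 0, 0, 0.002], [0, -5.7, -20, 0, 0, 0, 0.002], [0, -5.7, -20, 0, 0, 0, 0.002], [0, -5.7, -20, 0, 0, 0, 0.002], [0, -5.7, -20, 0, 0, 0, 0.002], [0, -5.7, -20, 0, 0, 0, 0.002], [0, -5.7, -20, 0, 0, 0, 0.002], [0, -5.7, -20, 0, 0, 0, 0.002], [0, -5.7, -20, 0, 0, 0, 0.002]]
  ]
}}

```text
clock: 6.65
eef_pos: [421.3, -102.2, 154.7]
tool_rot: [3.141, 0.0, 1.735]
force: [-0.0, 0.6, -5.9]
width: 23.2
```

Request:
{"fn": "step_arm", "kwargs": {
  "deltas": [
    [[0, -5.7, -20, 0, 0, 0, 0.002], [0, -5.7, -20, 0, 0, 0, 0.002], [0, -5.7, -20, 0, 0, 0, 0.002], [0, -5.7, -20, 0, 0, 0, 0], [0, -5.1, -18, 0, 0, 0, 0], [0, -4.6, -16, 0, 0, 0, 0], [0, -4, -14, 0, 0, 0, 0], [0, -2.9, -10, 0, 0, 0, 0], [0, -1.7, -6, 0, 0, 0, 0], [0, -0.9, -3, 0, 0, 0, 0]]
  ]
}}

```text
clock: 7.48
eef_pos: [379.7, -248.4, 154.5]
tool_rot: [3.142, 0.0, 1.74]
force: [-0.0, 0.8, -6.5]
width: 23.4
```

Request:
{"fn": "step_arm", "kwargs": {
  "deltas": [
    [[0, 0, 0, 0, 0, 0, 0], [0, 0, 0, 0, 0, 0, 0], [0, 0, 0, 0, 0, 0, 0]]
  ]
}}

```text
clock: 7.73
eef_pos: [380.6, -246.3, 154.3]
tool_rot: [-3.142, -0.001, 1.743]
force: [0.1, 0.6, -7.8]
width: 23.0
```

```bash
python3 w.py tr side wrist
```

```text
{'clock': 7.733, 'qpos': [0.361, 0.503, 0.214, 2.138, -0.208, 0.52, 0.904], 'eef_pos': [380.567, -246.321, 154.253], 'tool_rot': [-3.142, -0.001, 1.743], 'force': [0.057, 0.557, -7.84], 'torque': [0.04, -0.119, 0.015], 'width': 23.002}
```

View pics/tr_side.png

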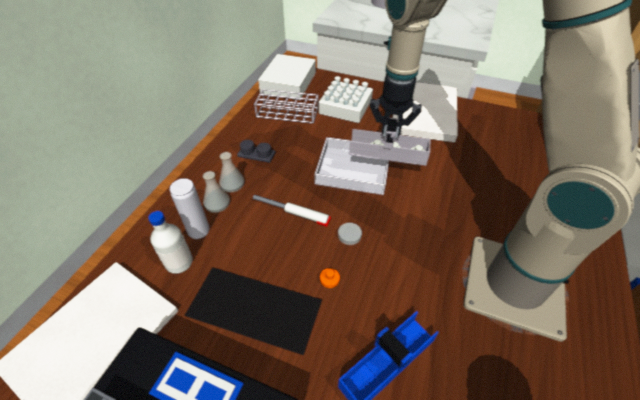

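View pics/tr_wrist.png

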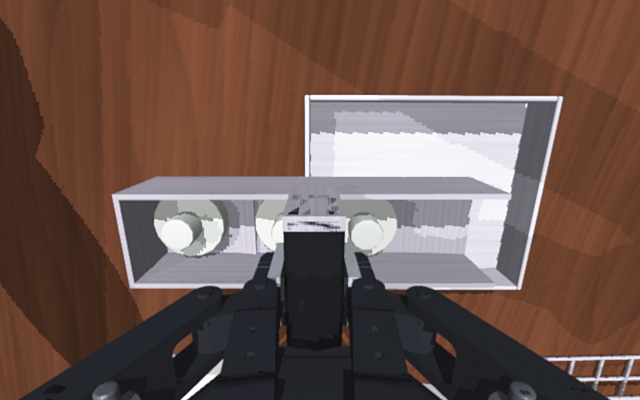

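```bash
python3 - <<'E'
from h import *
np.set_printoptions(suppress=True,precision=1)
q=np.load("pics/tr_wrist.npz");c=(q["K"],q["R"],q["t"])
C=cloud("wrist",q["d"],c)
p=ray("wrist",[(306,96),(561,97),(522,288)],40,c);print(p, np.degrees(np.arctan2(p[1,1]-p[0,1],p[1,0]-p[0,0])),np.linalg.norm(p[1]-p[0]),np.linalg.norm(p[1]-p[2]))
u=(p[1]-p[0])/np.linalg.norm(p[1]-p[0]);v=np.array([u[1],-u[0],0]);print("centre",p[0]+u*100+v*85)
m=(C[...,2]>37)&(C[...,2]<44)&(C[...,0]>300)
r=cv2.minAreaRect(C[m][:,:2].astype(np.float32));print(r)
# scoop geometry
q=np.load("pics/tr_side.npz");c=(q["K"],q["R"],q["t"])
im=q["im"]
P=np.stack(np.meshgrid(np.arange(360,720),np.arange(160,400)),-1).reshape(-1,2)
uv=proj("side",np.c_[P,np.full(len(P),4)],c).reshape(240,360,2).astype(np.float32)
r=cv2.remap(im,uv[...,0],uv[...,1],1);g=(r.max(2)<60).astype(np.uint8)
n,l,st,ce=cv2.connectedComponentsWithStats(g);i=l[110,170]
m=(l==i);pts=np.argwhere(m)[:,::-1].astype(np.float32)+[360,160]
print(st[i]+[360,160,0,0,0],cv2.minAreaRect(pts.astype(np.float32)),pts.mean(0))
mu=cv2.moments((m*1).astype(np.uint8));print(np.degrees(.5*np.arctan2(2*mu["mu11"],mu["mu20"]-mu["mu02"])))
E
```

```text
[[ 361.5 -165.5   40. ]
 [ 555.7 -132.5   40. ]
 [ 586.3 -297.1   40. ]] 9.642243158463403 196.9740319658919 167.44550424820395
centre [ 474.3 -232.5   40. ]
((472.80487060546875, -231.42857360839844), (200.41329956054688, 169.7075653076172), 9.866643905639648)
[  391   203   287   150 35753] ((533.82373046875, 277.5936279296875), (278.3362121582031, 129.7284698486328), 4.438716411590576) [533.8 277.6]
4.428399916839593
```

Request:
{"fn": "step_arm", "kwargs": {
  "deltas": [
    [[0, 1.3, 0.1, -3, -0.0036, 0.0206, 0], [0, 1.3, 0.1, -3, -0.0036, 0.0206, 0], [0, 1.3, 0.1, -3, -0.0036, 0.0206, 0], [0, 1.3, 0.1, -3, -0.0036, 0.0206, 0], [0, 1.3, 0.1, -3, -0.0036, 0.0206, 0], [0, 1.3, 0.1, -3, -0.0036, 0.0206, 0], [0, 1.3, 0.1, -3, -0.0036, 0.0206, 0], [0, 1.3, 0.1, -3, -0.0036, 0.0206, 0], [0, 1.3, 0.1, -3, -0.0036, 0.0206, 0], [0, 1.3, 0.1, -3, -0.0036, 0.0206, 0]]
  ]
}}

```text
clock: 8.67
eef_pos: [393.7, -246.3, 124.0]
tool_rot: [-2.931, 0.001, 1.742]
force: [1.0, 0.0, -7.0]
width: 23.5
```

Request:
{"fn": "step_arm", "kwargs": {
  "deltas": [
    [[0, 0, 0, 0, 0, 0, 0], [0, 0, 0, 0, 0, 0, 0], [0, 0, 0, 0, 0, 0, 0]]
  ]
}}

```text
clock: 8.92
eef_pos: [393.1, -246.4, 124.3]
tool_rot: [-2.932, 0.0, 1.741]
force: [-0.8, 0.0, -6.8]
width: 23.3
```

```bash
cat > st.py <<'E'
from h import *
from scipy.spatial.transform import Rotation as Ro
def st(show=True):
    s=ctrl.read_state();r=s["tool_rot"];R=Ro.from_euler("xyz",r).as_matrix();p=np.array(s["eef_pos"])
    x=R[:,1];z=-R[:,2]  # scoop x, z
    y=np.cross(z,x)
    tilt=np.degrees(np.arcsin(-x[2]));lip=p+106*x-63*z
    a=np.radians(9.8);u=np.array([np.cos(a),np.sin(a),0]);v=np.array([-u[1],u[0],0]);d=lip-np.array([472.9,-231.5,0])
    # underside height over the rear wall (tray x=-96,-100)
    lo=p+106*x-72*z; t=(-96-(lo-np.array([472.9,-231.5,0]))@u)/(-x@u); wz=lo[2]-x[2]*t
    if show:print("t",round(s["clock"],2),"tilt",round(tilt,2),"lip tray-xy,z",np.round([d@u,d@v,lip[2]],1),"under@wall",round(wz,1),"F",np.round(s["force"],2),"My",round(float(np.dot(s["torque"],y)),3),"Mx",round(float(np.dot(s["torque"],x)),3),"w",round(s["width"],1),"q",np.round(s["qpos"],2))
    return s
if __name__=="__main__": st()
E
python3 st.py; python3 w.py t12 side wrist;python3 -c "
import cv2,numpy as np
a=np.load('pics/t12_side.npz')['im'][80:210,290:460];cv2.imwrite('pics/t12c.png',cv2.resize(a,None,fx=4,fy=4,interpolation=2)[:,:,::-1])"
```

```text
t 8.92 tilt 11.99 lip tray-xy,z [ 9.4 -1.2 40.7] under@wall 53.9 F [-0.84  0.04 -6.76] My -0.661 Mx -0.086 w 23.3 q [ 0.2   0.65  0.33  2.   -0.11  0.69  0.74]
{'clock': 8.917, 'qpos': [0.195, 0.651, 0.33, 1.999, -0.113, 0.69, 0.742], 'eef_pos': [393.069, -246.436, 124.319], 'tool_rot': [-2.932, 0.0, 1.741], 'force': [-0.842, 0.036, -6.76], 'torque': [0.032, -0.665, 0.031], 'width': 23.263}
```

View pics/t12c.png

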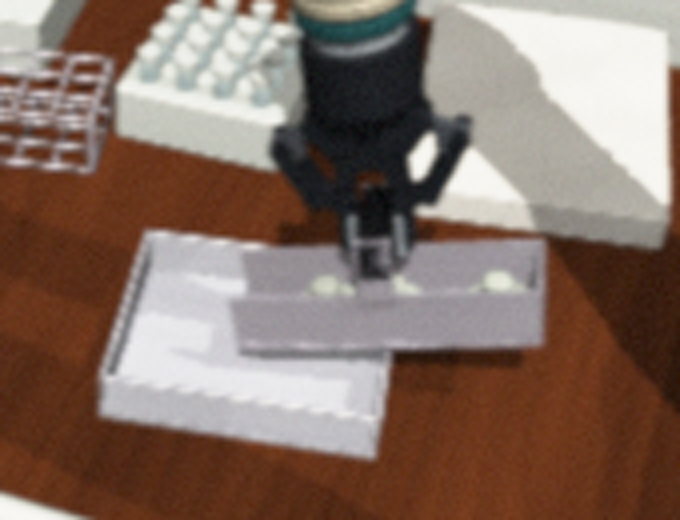

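View pics/t12_wrist.png

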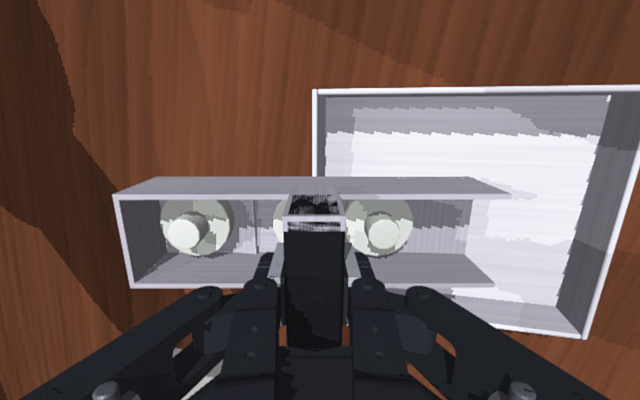

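Request:
{"fn": "step_arm", "kwargs": {
  "deltas": [
    [[0, 0, 0, -1, 0, 0, 0], [0, 0, 0, -1, 0, 0, 0], [0, 0, 0, -1, 0, 0, 0], [0, 0, 0, -1, 0, 0, 0], [0, 0, 0, 0, 0, 0, 0]]
  ]
}}

```text
clock: 9.43
eef_pos: [393.2, -246.3, 120.2]
tool_rot: [-2.932, 0.0, 1.742]
force: [0.6, -0.8, -6.3]
width: 23.5
```

```bash
cat > lk.py <<'E'
import sys
from st import *
st()
nm=sys.argv[1]
a=ctrl.get_image("wrist")[0];b=ctrl.get_image("side")[0]
x=cv2.resize(a[150:350,100:640],(800,296),interpolation=2);y=cv2.resize(b[100:210,290:460],(450,290),interpolation=2)
y=np.hstack([y,np.zeros((290,350,3),np.uint8)])
cv2.imwrite(f"pics/{nm}.png",np.vstack([x,y])[:,:,::-1])
E
python3 lk.py t12b
```

```text
t 9.43 tilt 11.99 lip tray-xy,z [ 9.5 -1.1 36.5] under@wall 49.7 F [ 0.64 -0.81 -6.35] My -0.506 Mx -0.03 w 23.5 q [ 0.2   0.66  0.33  2.   -0.11  0.68  0.74]
```

View pics/t12b.png

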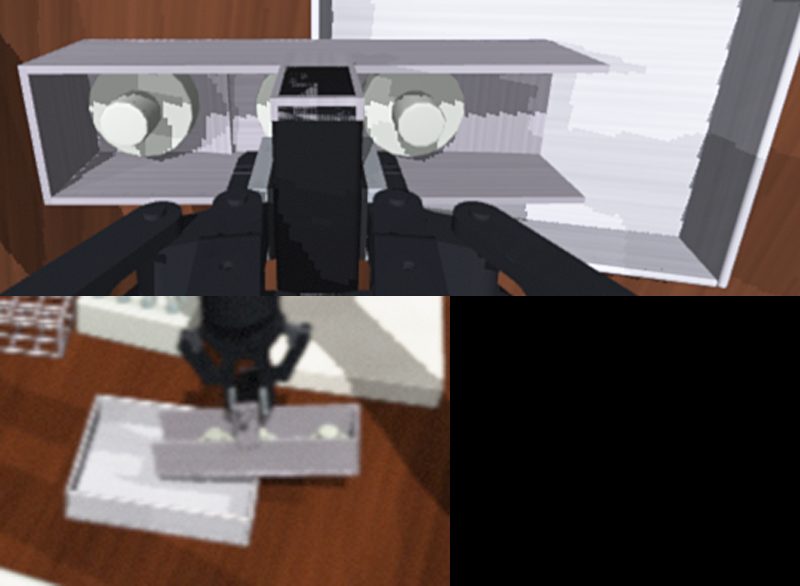

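Request:
{"fn": "step_arm", "kwargs": {
  "deltas": [
    [[0, 0.7, 0.1, -0.6, -0.0015, 0.0086, 0], [0, 0.7, 0.1, -0.6, -0.0015, 0.0086, 0], [0, 0.7, 0.1, -0.6, -0.0015, 0.0086, 0], [0, 0.7, 0.1, -0.6, -0.0015, 0.0086, 0], [0, 0, 0, 0, 0, 0, 0], [0, 0, 0, 0, 0, 0, 0]]
  ]
}}

```text
clock: 10.03
eef_pos: [396.4, -245.8, 117.7]
tool_rot: [-2.897, 0.0, 1.742]
force: [0.1, -0.3, -7.4]
width: 23.0
```

```bash
python3 lk.py t14
```

```text
t 10.03 tilt 14.0 lip tray-xy,z [ 9.8 -1.1 31. ] under@wall 48.0 F [ 0.08 -0.27 -7.36] My -0.698 Mx 0.002 w 23.0 q [ 0.17  0.68  0.34  1.97 -0.1   0.72  0.72]
```

View pics/t14.png

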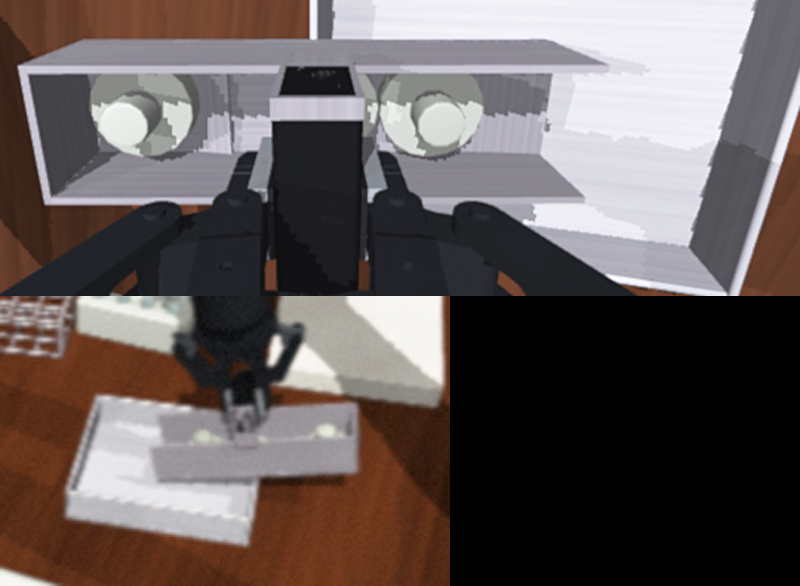

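Request:
{"fn": "step_arm", "kwargs": {
  "deltas": [
    [[0, 0, 0, -0.5, 0, 0, 0], [0, 0, 0, -0.5, 0, 0, 0], [0, 0, 0, 0, 0, 0, 0]]
  ]
}}

```text
clock: 10.38
eef_pos: [396.0, -246.0, 116.9]
tool_rot: [-2.898, 0.0, 1.742]
force: [0.1, -0.5, -6.4]
width: 23.7
```

```bash
python3 lk.py t14b
```

```text
t 10.38 tilt 13.99 lip tray-xy,z [ 9.4 -1.2 30.1] under@wall 47.1 F [ 0.07 -0.53 -6.36] My -0.667 Mx -0.031 w 23.7 q [ 0.18  0.68  0.34  1.97 -0.1   0.72  0.72]
```

View pics/t14b.png

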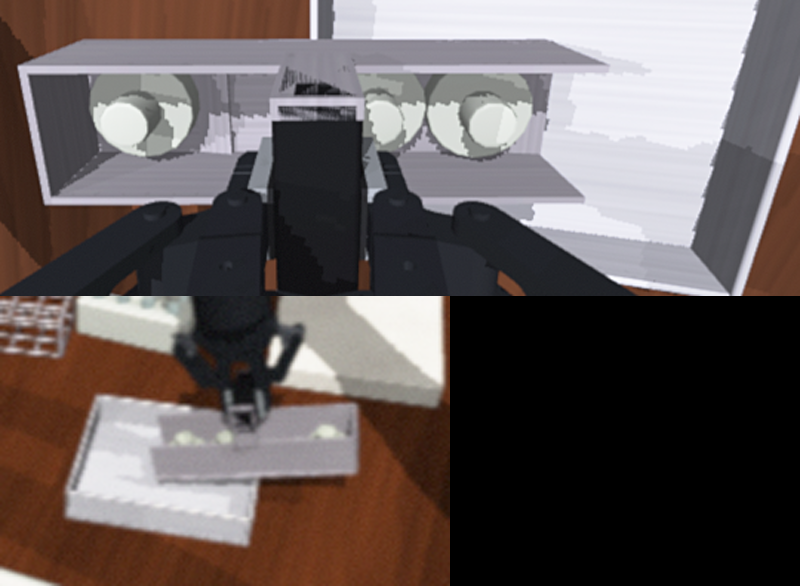

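Request:
{"fn": "step_arm", "kwargs": {
  "deltas": [
    [[0, 0, 0, -1, 0, 0, 0], [0, 0, 0, -1, 0, 0, 0], [0, 0, 0, -0.5, 0, 0, 0]]
  ]
}}

```text
clock: 10.73
eef_pos: [396.1, -245.9, 114.3]
tool_rot: [-2.897, 0.0, 1.742]
force: [1.1, -0.2, -6.4]
width: 23.5
```

```bash
python3 lk.py t14c
```

```text
t 10.73 tilt 13.99 lip tray-xy,z [ 9.4 -1.2 27.5] under@wall 44.5 F [ 1.15 -0.19 -6.44] My -0.576 Mx -0.05 w 23.5 q [ 0.18  0.69  0.34  1.98 -0.1   0.71  0.72]
```

View pics/t14c.png

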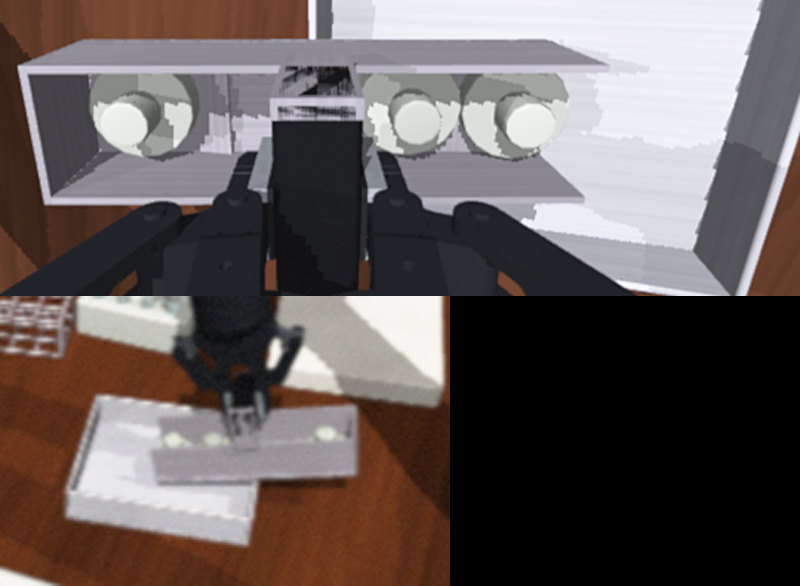

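Request:
{"fn": "step_arm", "kwargs": {
  "deltas": [
    [[0, 0, 0, 0, 0, 0, 0], [0, 0, 0, 0, 0, 0, 0], [0, 0, 0, 0, 0, 0, 0]]
  ]
}}

```text
clock: 11.08
eef_pos: [396.1, -246.0, 114.4]
tool_rot: [-2.898, 0.0, 1.742]
force: [0.5, -0.5, -6.3]
width: 23.5
```

```bash
python3 lk.py t14d
```

```text
t 11.08 tilt 13.98 lip tray-xy,z [ 9.5 -1.2 27.7] under@wall 44.7 F [ 0.47 -0.47 -6.25] My -0.615 Mx -0.017 w 23.5 q [ 0.18  0.69  0.34  1.98 -0.1   0.71  0.72]
```

View pics/t14d.png

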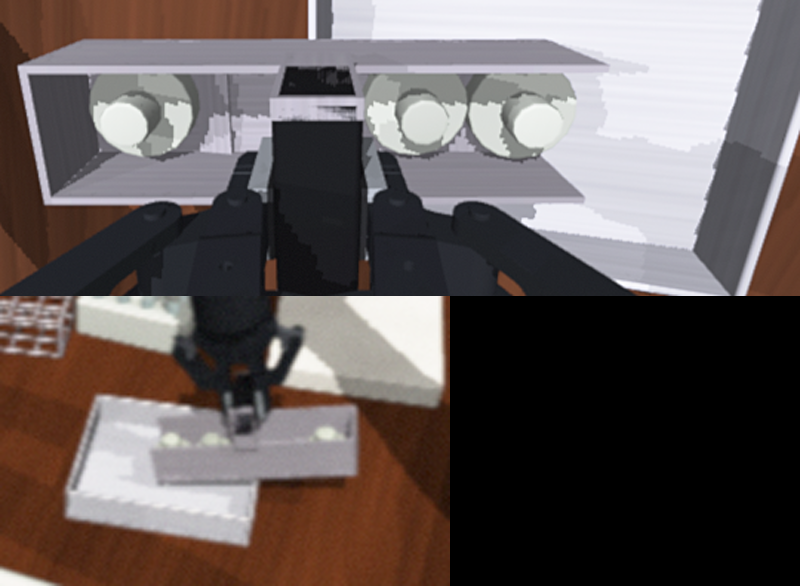

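Request:
{"fn": "step_arm", "kwargs": {
  "deltas": [
    [[0, 0.5, 0.1, -0.2, -0.001, 0.0057, 0], [0, 0.5, 0.1, -0.2, -0.001, 0.0057, 0], [0, 0.5, 0.1, -0.1, -0.001, 0.0057, 0], [0, 0, 0, 0, 0, 0, 0], [0, 0, 0, 0, 0, 0, 0]]
  ]
}}

```text
clock: 11.6
eef_pos: [397.9, -245.6, 113.8]
tool_rot: [-2.88, 0.001, 1.742]
force: [1.4, -1.1, -6.1]
width: 23.2
```

```bash
python3 lk.py t15
```

```text
t 11.6 tilt 14.98 lip tray-xy,z [ 9.8 -1.1 25.6] under@wall 44.6 F [ 1.41 -1.07 -6.08] My -0.703 Mx -0.057 w 23.2 q [ 0.17  0.7   0.35  1.96 -0.1   0.73  0.71]
```

View pics/t15.png

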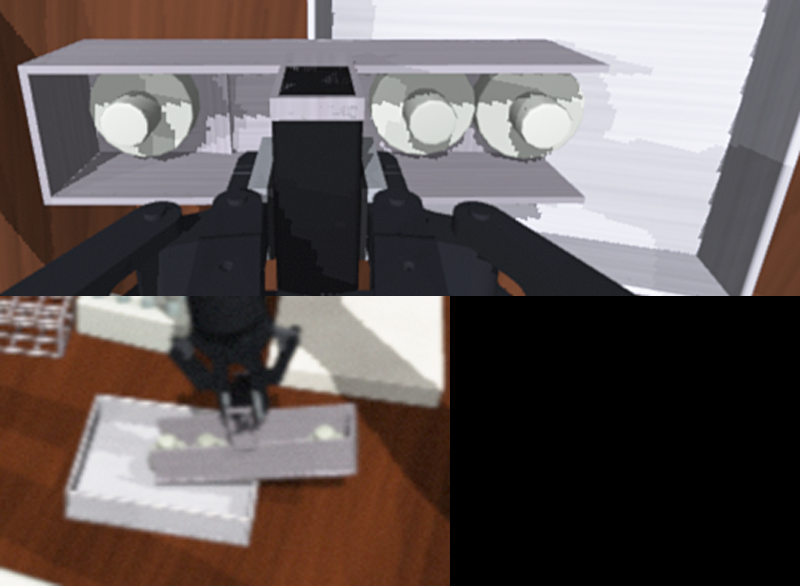

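Request:
{"fn": "step_arm", "kwargs": {
  "deltas": [
    [[0, 0.5, 0.1, -0.2, -0.001, 0.0057, 0], [0, 0.5, 0.1, -0.2, -0.001, 0.0057, 0], [0, 0.5, 0.1, -0.1, -0.001, 0.0057, 0], [0, 0, 0, 0, 0, 0, 0]]
  ]
}}

```text
clock: 12.03
eef_pos: [399.7, -245.2, 113.3]
tool_rot: [-2.863, 0.001, 1.742]
force: [0.1, 0.3, -6.3]
width: 23.1
```

```bash
python3 lk.py t16
```

```text
t 12.03 tilt 15.97 lip tray-xy,z [10.1 -1.1 23.5] under@wall 44.5 F [ 0.1   0.26 -6.28] My -0.729 Mx 0.045 w 23.1 q [ 0.16  0.71  0.35  1.94 -0.09  0.75  0.7 ]
```

View pics/t16.png

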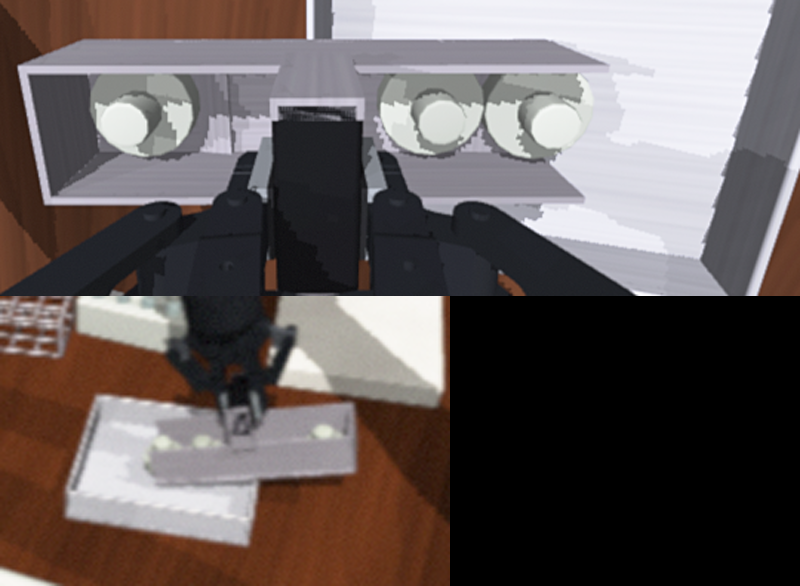

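Request:
{"fn": "step_arm", "kwargs": {
  "deltas": [
    [[0, 0, 0, 0, 0, 0, 0], [0, 0, 0, 0, 0, 0, 0], [0, 0, 0, 0, 0, 0, 0]]
  ]
}}

```text
clock: 12.38
eef_pos: [399.0, -245.4, 113.5]
tool_rot: [-2.863, 0.0, 1.742]
force: [-0.8, 0.2, -6.1]
width: 23.0
```

```bash
python3 lk.py t16b
```

```text
t 12.38 tilt 15.98 lip tray-xy,z [ 9.3 -1.1 23.7] under@wall 44.5 F [-0.76  0.21 -6.07] My -0.684 Mx -0.009 w 23.0 q [ 0.16  0.71  0.35  1.95 -0.09  0.75  0.7 ]
```

View pics/t16b.png

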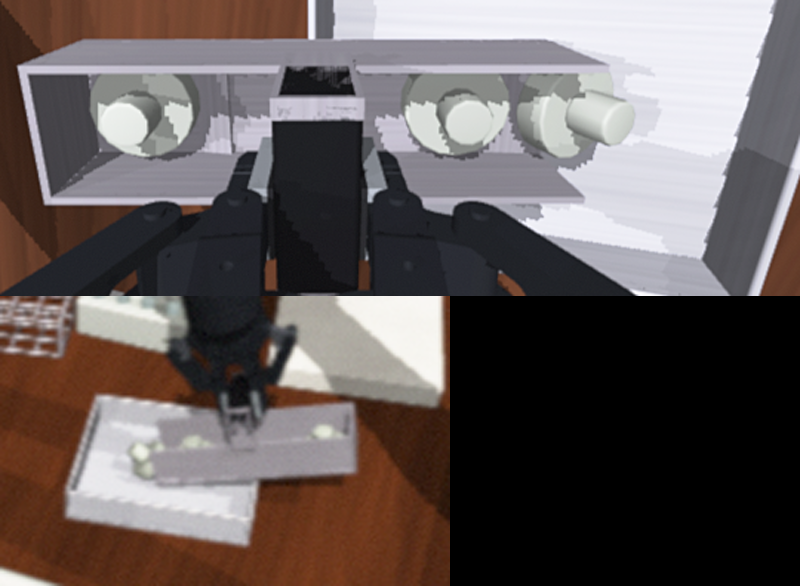

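Lid 1 is tipping over the lip (about px 590,115 in the crop), with its front edge going to the tray floor. I'm holding the angle.

Request:
{"fn": "step_arm", "kwargs": {
  "deltas": [
    [[0, 0, 0, 0, 0, 0, 0], [0, 0, 0, 0, 0, 0, 0], [0, 0, 0, 0, 0, 0, 0]]
  ]
}}

```text
clock: 12.73
eef_pos: [399.1, -245.4, 113.5]
tool_rot: [-2.863, 0.001, 1.742]
force: [-0.3, 0.3, -6.1]
width: 23.2
```

```bash
python3 lk.py t16c
```

```text
t 12.73 tilt 15.97 lip tray-xy,z [ 9.5 -1.2 23.7] under@wall 44.6 F [-0.31  0.25 -6.14] My -0.639 Mx -0.06 w 23.2 q [ 0.16  0.71  0.35  1.95 -0.09  0.75  0.7 ]
```

View pics/t16c.png

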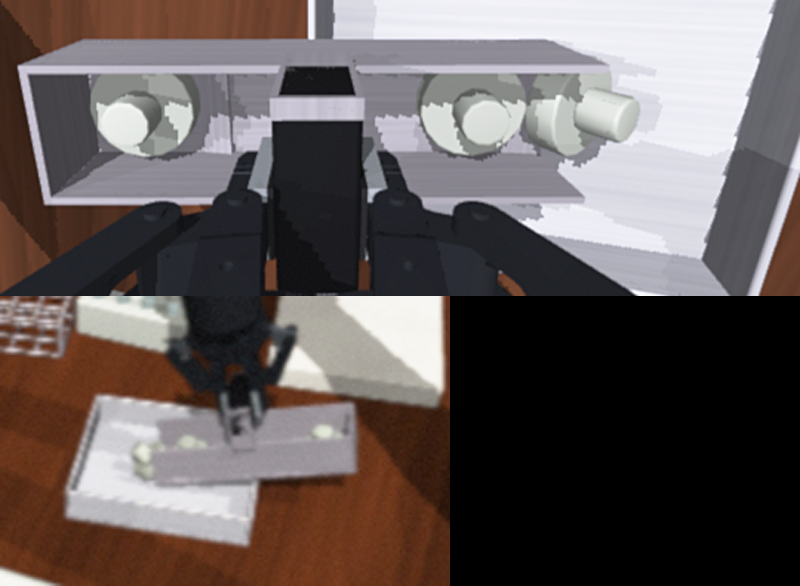

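Request:
{"fn": "step_arm", "kwargs": {
  "deltas": [
    [[0, -1, -0.2, 0.4, 0, 0, 0], [0, -2, -0.3, 0.6, 0, 0, 0], [0, -2, -0.4, 0.7, 0, 0, 0], [0, -2, -0.4, 0.7, 0, 0, 0], [0, -2, -0.3, 0.7, 0, 0, 0]]
  ]
}}

```text
clock: 13.25
eef_pos: [389.8, -247.0, 116.6]
tool_rot: [-2.863, 0.001, 1.742]
force: [-0.7, -0.0, -6.2]
width: 23.3
```

```bash
python3 lk.py t16d
```

```text
t 13.25 tilt 15.98 lip tray-xy,z [ 0.  -1.2 26.9] under@wall 45.0 F [-0.69 -0.05 -6.18] My -0.647 Mx -0.011 w 23.3 q [ 0.16  0.69  0.36  1.97 -0.09  0.74  0.71]
```

View pics/t16d.png

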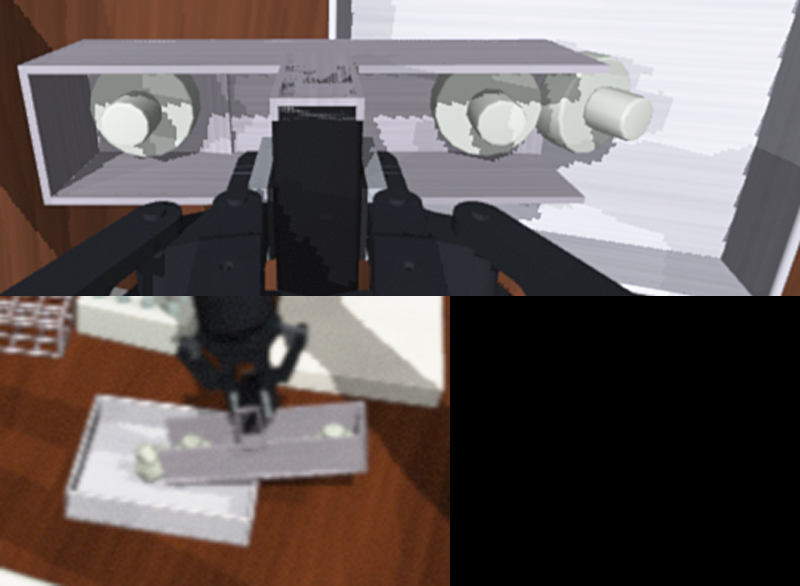

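Request:
{"fn": "step_arm", "kwargs": {
  "deltas": [
    [[0, -2, -0.3, 0.7, 0, 0, 0], [0, -2.5, -0.4, 0.8, 0, 0, 0], [0, -2.5, -0.4, 0.8, 0, 0, 0], [0, -2, -0.4, 0.7, 0, 0, 0], [0, -1, -0.2, 0.3, 0, 0, 0]]
  ]
}}

```text
clock: 13.77
eef_pos: [379.7, -248.8, 120.0]
tool_rot: [-2.863, 0.001, 1.741]
force: [0.3, 0.5, -6.0]
width: 23.1
```

```bash
python3 lk.py t16e
```

```text
t 13.77 tilt 15.98 lip tray-xy,z [-10.2  -1.2  30.3] under@wall 45.5 F [ 0.29  0.48 -5.97] My -0.633 Mx -0.056 w 23.1 q [ 0.17  0.68  0.36  1.99 -0.08  0.73  0.72]
```

View pics/t16e.png

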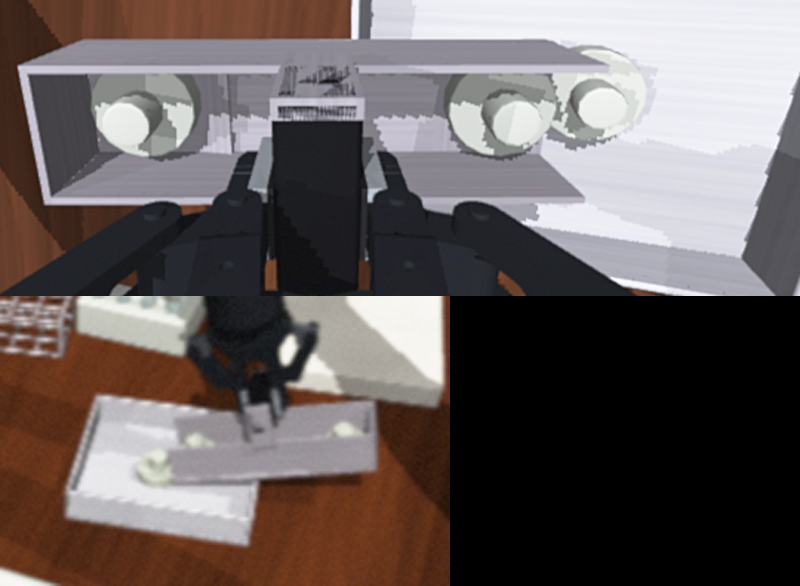

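Request:
{"fn": "step_arm", "kwargs": {
  "deltas": [
    [[0, -2, -0.3, 0.7, 0.004, -0.0229, 0], [0, -2, -0.4, 0.7, 0.004, -0.0229, 0], [0, -2, -0.3, 0.7, 0.004, -0.0229, 0], [0, 0, 0, 1, 0, 0, 0]]
  ]
}}

```text
clock: 14.2
eef_pos: [372.6, -249.9, 123.3]
tool_rot: [-2.932, -0.0, 1.74]
force: [-1.2, -0.1, -5.4]
width: 23.0
```

```bash
python3 lk.py e12; python3 - <<'E'
from h import *
np.set_printoptions(suppress=True,precision=1)
o=np.array([472.9,-231.5,0]);a=np.radians(9.8);u=np.array([np.cos(a),np.sin(a),0]);v=np.array([-u[1],u[0],0])
for n in("side","scene","wrist"):
    c=cam(n);im,d=ctrl.get_image(n);C=cloud(n,d,c);np.savez(f"pics/e12_{n}.npz",im=im,d=d)
    T=np.stack([(C-o)@u,(C-o)@v,C[...,2]],-1)
    m=(d>0)&(abs(T[...,0])<92)&(abs(T[...,1])<78)&(T[...,2]>12)&(T[...,2]<21)&(im.max(2)>110)
    if n!="wrist":
        m1=(d>0)&(abs(T[...,0])<92)&(abs(T[...,1])<78)&(T[...,2]>32)&(T[...,2]<39)&(T[...,0]>-15)
    else: m1=m
    for q,mm in(("disc",m),("knob",m1)):
        p=T[mm]; print(n,q,len(p),np.median(p,0) if len(p) else "", p.min(0) if len(p) else "",p.max(0) if len(p) else "")
E
```

```text
t 14.2 tilt 12.01 lip tray-xy,z [-11.4  -1.2  39.6] under@wall 48.4 F [-1.22 -0.08 -5.41] My -0.401 Mx 0.006 w 23.0 q [ 0.22  0.64  0.33  2.04 -0.11  0.66  0.76]
side disc 92 [14.8 11.2 17.7] [ -6.6 -77.3  12.4] [86.7 25.6 20.6]
side knob 35 [11.9  1.9 35.6] [-13.9 -77.5  32.2] [68.1 29.1 38.7]
scene disc 80 [20.5  7.  16.2] [-45.6 -77.5  12.8] [72.1 24.  20.5]
scene knob 31 [ 9.7  1.3 34.7] [-12.9 -77.3  32.1] [39.8 27.8 38.7]
wrist disc 847 [24.3  7.8 18.3] [  3.4 -21.9  12.1] [34.9 23.6 20.8]
wrist knob 847 [24.3  7.8 18.3] [  3.4 -21.9  12.1] [34.9 23.6 20.8]
```

View pics/e12.png

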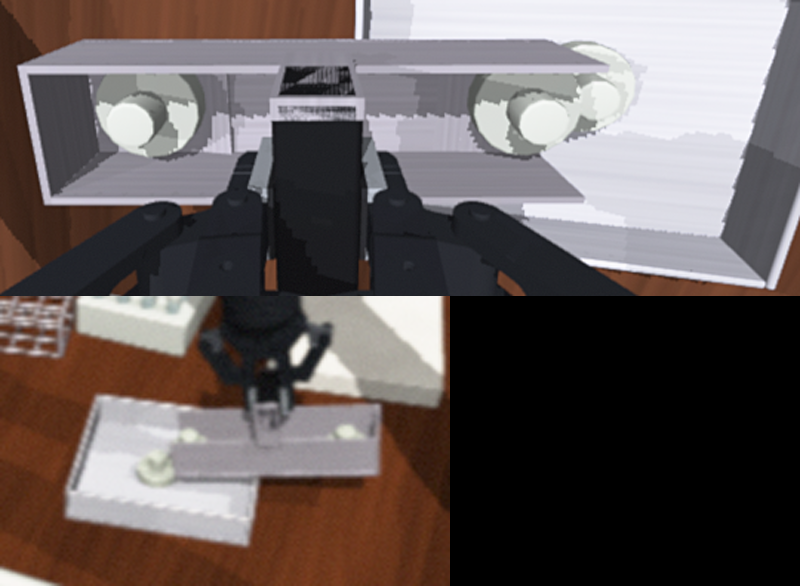

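Request:
{"fn": "step_arm", "kwargs": {
  "deltas": [
    [[0, -1.9, 1.5, 0.2, 0.003, -0.0172, 0], [0, -2.1, 3.4, 0.2, 0.003, -0.0172, 0], [0, -2.4, 5.4, 0.2, 0.003, -0.0172, 0], [0, -1.1, 6.5, 0, 0, 0, 0], [0, -1.1, 6.5, 0, 0, 0, 0], [0, -1.1, 6.5, 0, 0, 0, 0], [0, -1.1, 6.5, 0, 0, 0, 0], [0, -0.9, 5.5, 0, 0, 0, 0], [0, -0.6, 3.5, 0, 0, 0, 0], [0, -0.3, 1.7, 0, 0, 0, 0]]
  ]
}}

```text
clock: 15.28
eef_pos: [361.5, -201.8, 123.5]
tool_rot: [-2.985, -0.0, 1.743]
force: [-0.2, -0.0, -5.1]
width: 23.4
```

```bash
python3 lk.py lat
```

```text
t 15.28 tilt 8.99 lip tray-xy,z [-9.8 48.3 44.7] under@wall 49.2 F [-0.2  -0.   -5.13] My -0.357 Mx 0.038 w 23.4 q [ 0.16  0.58  0.3   2.16 -0.15  0.55  0.73]
```

View pics/lat.png

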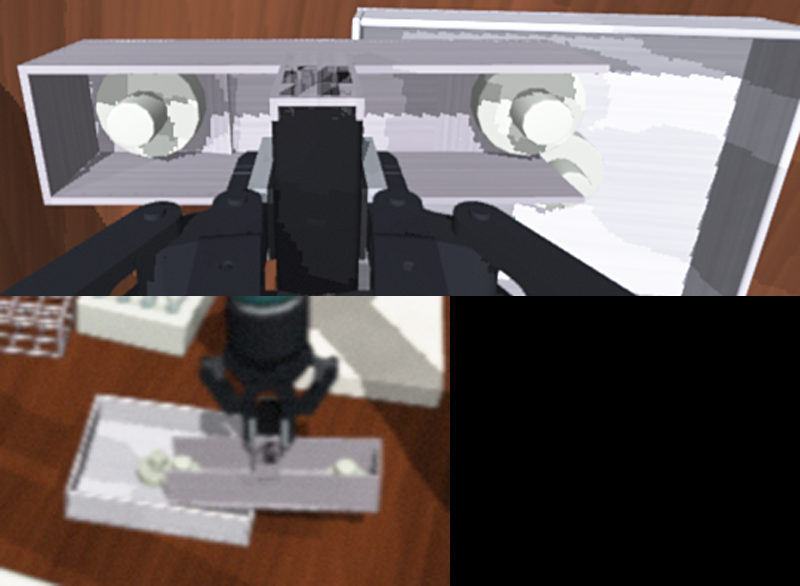

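Request:
{"fn": "step_arm", "kwargs": {
  "deltas": [
    [[0, 1.2, 0.2, -0.6, -0.0025, 0.0143, 0], [0, 1.2, 0.2, -0.6, -0.0025, 0.0143, 0], [0, 1.2, 0.2, -0.6, -0.0025, 0.0143, 0], [0, 1.2, 0.2, -0.6, -0.0025, 0.0143, 0], [0, 1.2, 0.2, -0.6, -0.0025, 0.0143, 0], [0, 1.2, 0.2, -0.6, -0.0025, 0.0143, 0], [0, 0, 0, 0, 0, 0, 0]]
  ]
}}

```text
clock: 15.97
eef_pos: [369.9, -201.3, 119.5]
tool_rot: [-2.897, 0.001, 1.743]
force: [0.1, -0.8, -6.2]
width: 23.5
```

Request:
{"fn": "step_arm", "kwargs": {
  "deltas": [
    [[0, 0.5, 0.1, 0, -0.001, 0.0057, 0], [0, 0.5, 0.1, 0, -0.001, 0.0057, 0], [0, 0.5, 0.1, 0, -0.001, 0.0057, 0], [0, 0, 0, 0, 0, 0, 0]]
  ]
}}

```text
clock: 16.3
eef_pos: [370.6, -201.1, 119.9]
tool_rot: [-2.881, 0.001, 1.742]
force: [-0.9, -0.8, -5.4]
width: 23.3
```

```bash
python3 lk.py b15
```

```text
t 16.3 tilt 14.96 lip tray-xy,z [-9.5 47.3 31.7] under@wall 45.5 F [-0.88 -0.77 -5.42] My -0.674 Mx -0.028 w 23.3 q [ 0.09  0.65  0.35  2.07 -0.11  0.68  0.66]
```

View pics/b15.png

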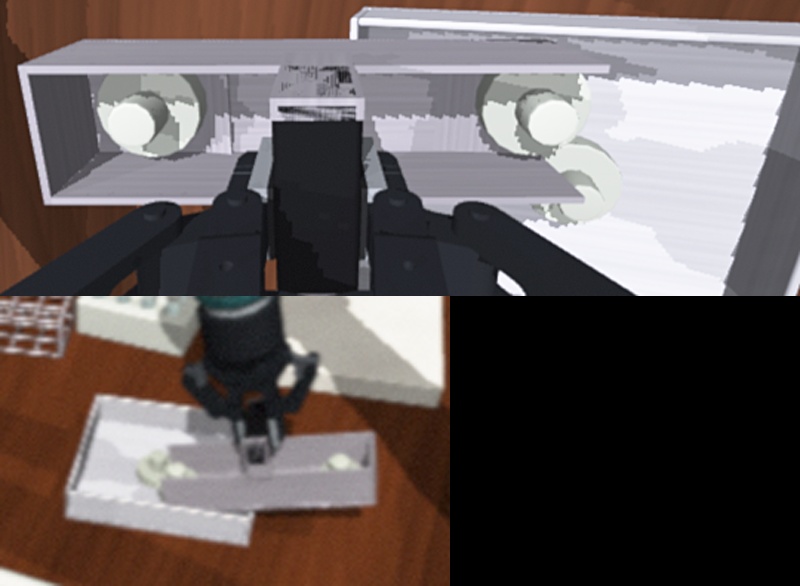

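Request:
{"fn": "step_arm", "kwargs": {
  "deltas": [
    [[0, 0.5, 0.1, -0.2, -0.001, 0.0057, 0], [0, 0.5, 0.1, -0.2, -0.001, 0.0057, 0], [0, 0.5, 0.1, 0, -0.001, 0.0057, 0], [0, 0, 0, 0, 0, 0, 0], [0, 0, 0, 0, 0, 0, 0]]
  ]
}}

```text
clock: 16.82
eef_pos: [371.9, -200.8, 119.5]
tool_rot: [-2.863, 0.001, 1.742]
force: [0.1, 0.6, -5.8]
width: 23.4
```

```bash
python3 lk.py b16
```

```text
t 16.82 tilt 15.95 lip tray-xy,z [-9.7 47.4 29.7] under@wall 45.1 F [ 0.09  0.59 -5.82] My -0.648 Mx -0.015 w 23.4 q [ 0.08  0.66  0.36  2.06 -0.1   0.7   0.65]
```

View pics/b16.png

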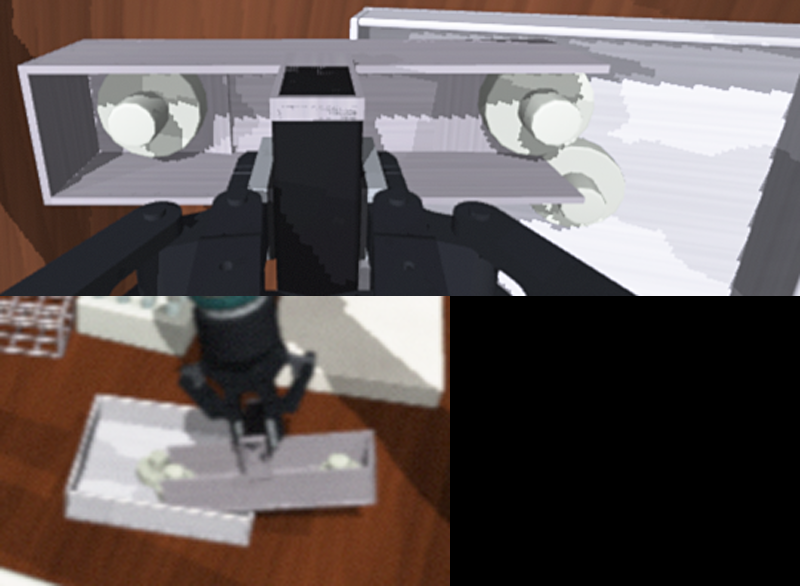

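Request:
{"fn": "step_arm", "kwargs": {
  "deltas": [
    [[0, 0.4, 0.1, -0.1, -0.0007, 0.0043, 0], [0, 0.4, 0.1, -0.1, -0.0008, 0.0043, 0], [0, 0, 0, 0, 0, 0, 0], [0, 0, 0, 0, 0, 0, 0], [0, 0, 0, 0, 0, 0, 0]]
  ]
}}

```text
clock: 17.33
eef_pos: [372.5, -200.6, 119.3]
tool_rot: [-2.854, 0.001, 1.742]
force: [-1.2, 0.2, -5.8]
width: 23.6
```

```bash
python3 lk.py b165
```

```text
t 17.33 tilt 16.46 lip tray-xy,z [-9.9 47.4 28.8] under@wall 44.9 F [-1.19  0.21 -5.76] My -0.66 Mx -0.035 w 23.6 q [ 0.08  0.66  0.36  2.05 -0.1   0.71  0.65]
```

View pics/b165.png

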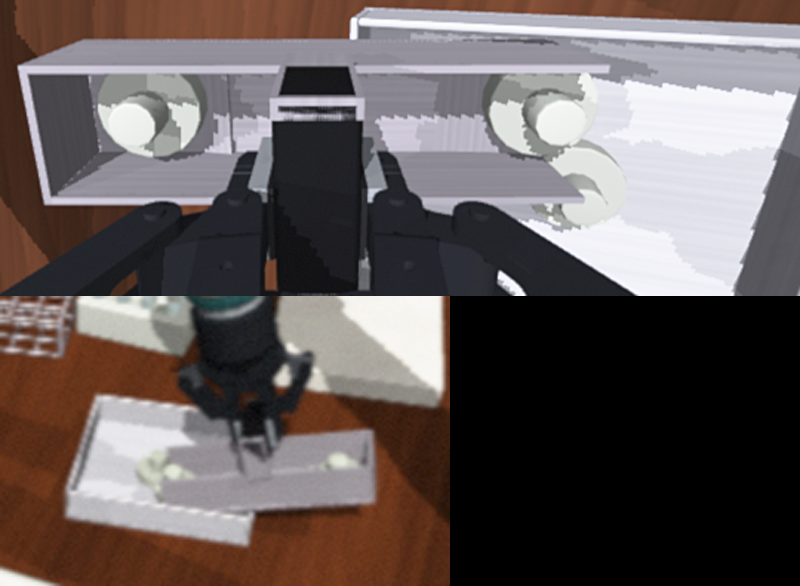

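Request:
{"fn": "step_arm", "kwargs": {
  "deltas": [
    [[0, 0.4, 0.1, -0.1, -0.0007, 0.0043, 0], [0, 0.4, 0.1, -0.1, -0.0008, 0.0043, 0], [0, 0, 0, 0, 0, 0, 0], [0, 0, 0, 0, 0, 0, 0], [0, 0, 0, 0, 0, 0, 0]]
  ]
}}

```text
clock: 17.85
eef_pos: [373.3, -200.4, 119.1]
tool_rot: [-2.846, 0.001, 1.742]
force: [-0.6, 0.0, -5.4]
width: 23.2
```

```bash
python3 lk.py b17
```

```text
t 17.85 tilt 16.96 lip tray-xy,z [-9.8 47.5 27.9] under@wall 44.8 F [-0.61  0.04 -5.41] My -0.746 Mx 0.03 w 23.2 q [ 0.07  0.67  0.36  2.04 -0.1   0.72  0.64]
```

View pics/b17.png

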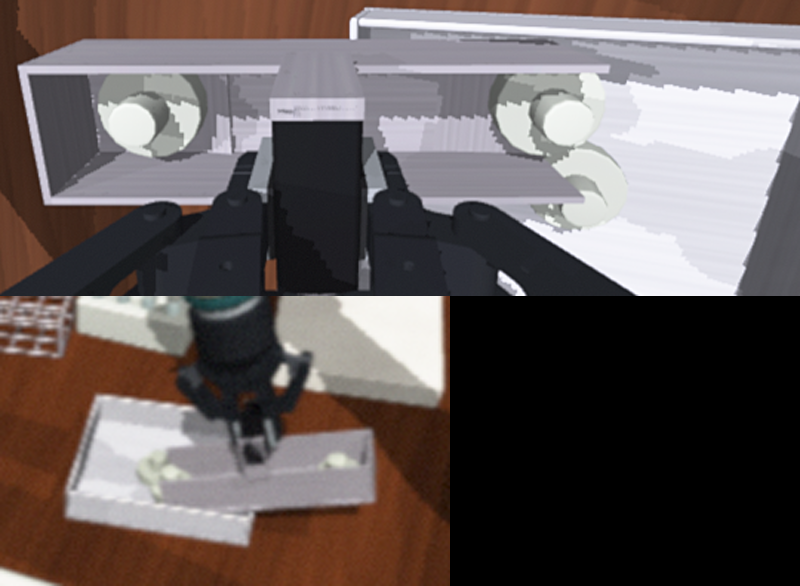

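Lid 2's knob is at about px 568,120, and the lid is overhanging the lip. Lid 3 hasn't moved (137,122). I'm holding here for a moment.

Request:
{"fn": "step_arm", "kwargs": {
  "deltas": [
    [[0, 0, 0, 0, 0, 0, 0], [0, 0, 0, 0, 0, 0, 0], [0, 0, 0, 0, 0, 0, 0], [0, 0, 0, 0, 0, 0, 0]]
  ]
}}

```text
clock: 18.28
eef_pos: [373.3, -200.5, 119.1]
tool_rot: [-2.846, 0.001, 1.742]
force: [0.3, 0.5, -5.6]
width: 23.6
```

```bash
python3 lk.py b17b
```

```text
t 18.28 tilt 16.95 lip tray-xy,z [-9.8 47.4 28. ] under@wall 44.8 F [ 0.31  0.48 -5.6 ] My -0.704 Mx -0.05 w 23.6 q [ 0.07  0.67  0.36  2.04 -0.1   0.72  0.64]
```

View pics/b17b.png

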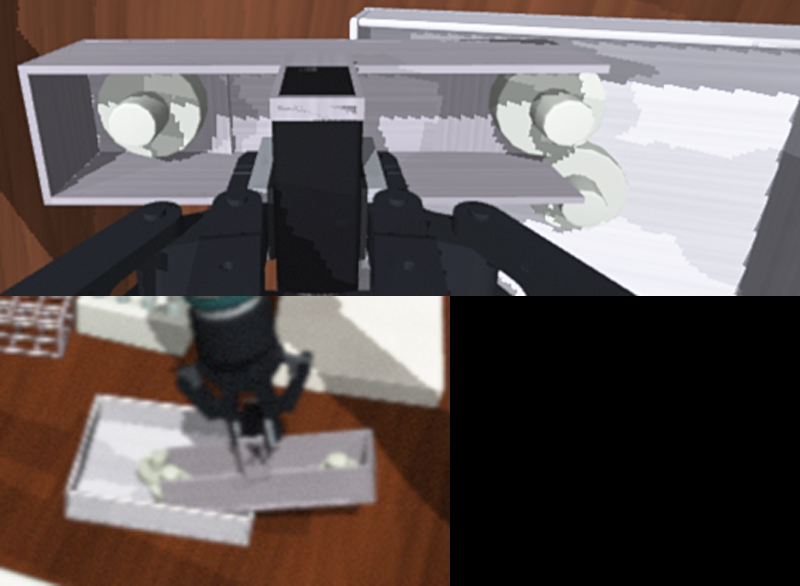

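Request:
{"fn": "step_arm", "kwargs": {
  "deltas": [
    [[0, 0.4, 0.1, -0.1, -0.0007, 0.0043, 0], [0, 0.4, 0.1, -0.1, -0.0008, 0.0043, 0], [0, 0, 0, 0, 0, 0, 0], [0, 0, 0, 0, 0, 0, 0], [0, 0, 0, 0, 0, 0, 0]]
  ]
}}

```text
clock: 18.8
eef_pos: [374.1, -200.2, 118.9]
tool_rot: [-2.837, 0.001, 1.742]
force: [0.6, -0.5, -5.4]
width: 23.4
```

```bash
python3 lk.py b175
```

```text
t 18.8 tilt 17.46 lip tray-xy,z [-9.8 47.6 27. ] under@wall 44.7 F [ 0.6  -0.51 -5.42] My -0.692 Mx -0.027 w 23.4 q [ 0.07  0.67  0.37  2.03 -0.09  0.73  0.64]
```

View pics/b175.png

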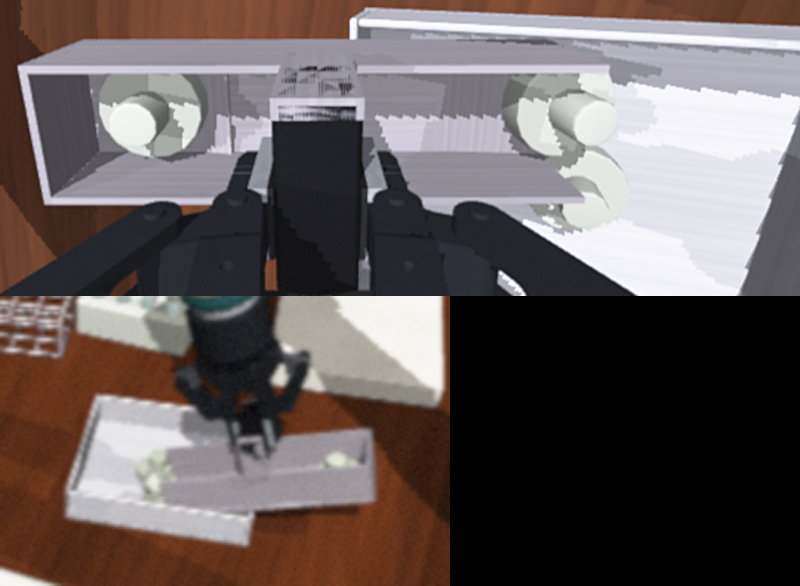

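Request:
{"fn": "step_arm", "kwargs": {
  "deltas": [
    [[0, 0, 0, 0, 0, 0, 0], [0, 0, 0, 0, 0, 0, 0], [0, 0, 0, 0, 0, 0, 0]]
  ]
}}

```text
clock: 19.15
eef_pos: [374.2, -200.3, 119.0]
tool_rot: [-2.837, 0.001, 1.742]
force: [0.6, -0.4, -4.0]
width: 23.6
```

```bash
python3 lk.py b175b
```

```text
t 19.15 tilt 17.44 lip tray-xy,z [-9.7 47.5 27.1] under@wall 44.8 F [ 0.6  -0.42 -4.  ] My -0.723 Mx -0.031 w 23.6 q [ 0.07  0.67  0.37  2.03 -0.09  0.73  0.64]
```

View pics/b175b.png

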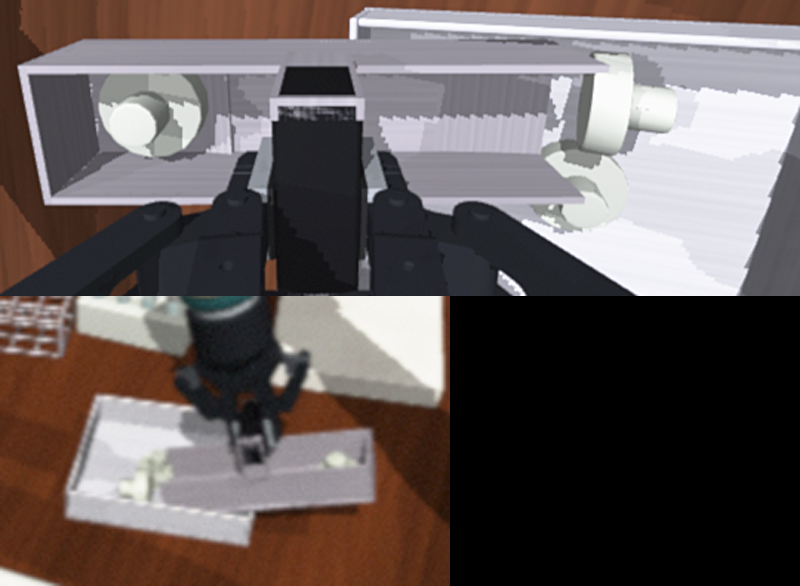

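Request:
{"fn": "step_arm", "kwargs": {
  "deltas": [
    [[0, 0, 0, 0, 0, 0, 0], [0, 0, 0, 0, 0, 0, 0]]
  ]
}}

```text
clock: 19.42
eef_pos: [374.1, -200.3, 118.9]
tool_rot: [-2.837, 0.001, 1.742]
force: [0.6, -0.0, -4.8]
width: 23.3
```

```bash
python3 lk.py b175c
```

```text
t 19.42 tilt 17.45 lip tray-xy,z [-9.8 47.5 27. ] under@wall 44.7 F [ 0.56 -0.   -4.84] My -0.735 Mx -0.024 w 23.3 q [ 0.07  0.67  0.37  2.03 -0.09  0.73  0.64]
```

View pics/b175c.png

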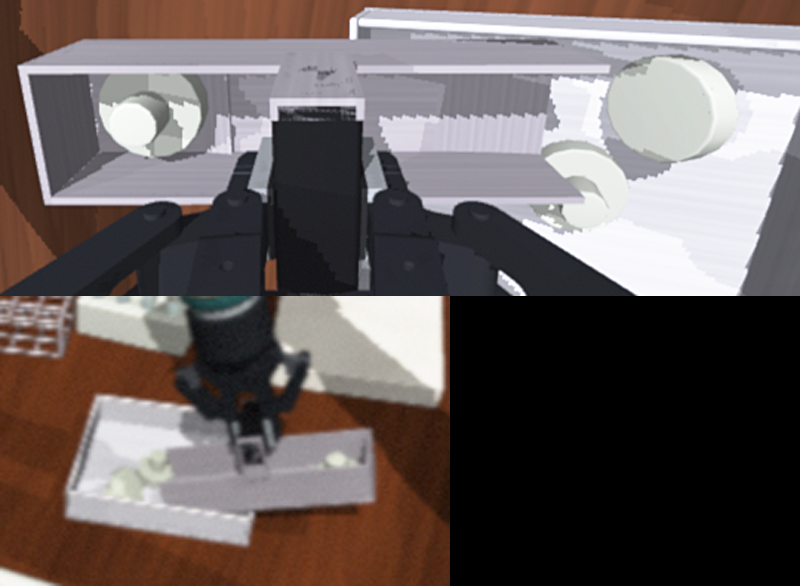

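Request:
{"fn": "step_arm", "kwargs": {
  "deltas": [
    [[0, -1, 0, 3, 0, 0, 0], [0, -1, 0, 4, 0.0037, -0.0214, 0], [0, -1, 0, 5, 0.0037, -0.0214, 0], [0, -1, 0, 5, 0.0037, -0.0214, 0], [0, 0, 0, 5, 0.0037, -0.0214, 0], [0, 0, 0, 5, 0.0037, -0.0214, 0], [0, 0, 0, 5, 0.0037, -0.0214, 0], [0, 0, 0, 5, 0.0037, -0.0214, 0], [0, 0, 0, 5, 0.0037, -0.0214, 0], [0, 0, 0, 5, 0.0037, -0.0214, 0]]
  ]
}}

```text
clock: 20.35
eef_pos: [370.0, -200.3, 166.5]
tool_rot: [-3.034, 0.001, 1.742]
force: [-0.4, 0.5, -4.1]
width: 23.3
```

Request:
{"fn": "step_arm", "kwargs": {
  "deltas": [
    [[0, 0, 0, 4, 0.0037, -0.0214, 0], [0, 0, 0, 3, 0.0037, -0.0214, 0], [0, 0, 0, 1, 0.0037, -0.0214, 0], [0, 0, 0, 0, 0.0037, -0.0214, 0], [0, 0, 0, 0, 0.0037, -0.0214, 0], [0, 0, 0, 0, 0, 0, 0], [0, 0, 0, 0, 0, 0, 0], [0, 0, 0, 0, 0, 0, 0]]
  ]
}}

```text
clock: 21.02
eef_pos: [370.2, -200.3, 173.8]
tool_rot: [-3.141, 0.0, 1.742]
force: [0.2, 0.4, -4.4]
width: 23.3
```

```bash
python3 w.py lv wrist side; python3 st.py
```

```text
{'clock': 21.017, 'qpos': [0.241, 0.433, 0.257, 2.201, -0.211, 0.53, 0.828], 'eef_pos': [370.173, -200.315, 173.759], 'tool_rot': [-3.141, 0.0, 1.742], 'force': [0.196, 0.358, -4.376], 'torque': [0.037, -0.156, -0.002], 'width': 23.289}
t 21.12 tilt 0.05 lip tray-xy,z [ 10.3  48.3 110.7] under@wall 101.8 F [ 0.44  0.33 -4.05] My -0.041 Mx -0.004 w 23.1 q [ 0.24  0.43  0.26  2.2  -0.21  0.53  0.83]
```

View pics/lv_wrist.png

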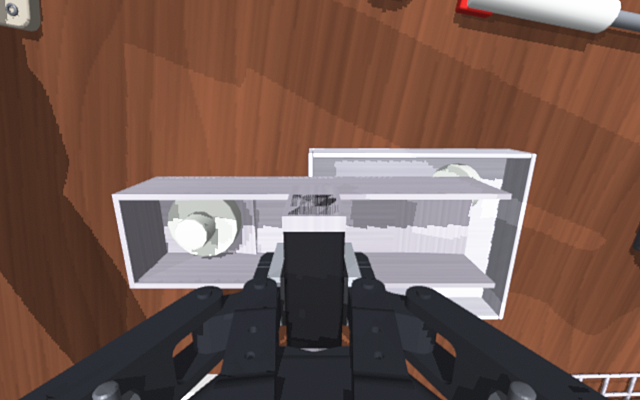

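View pics/lv_side.png

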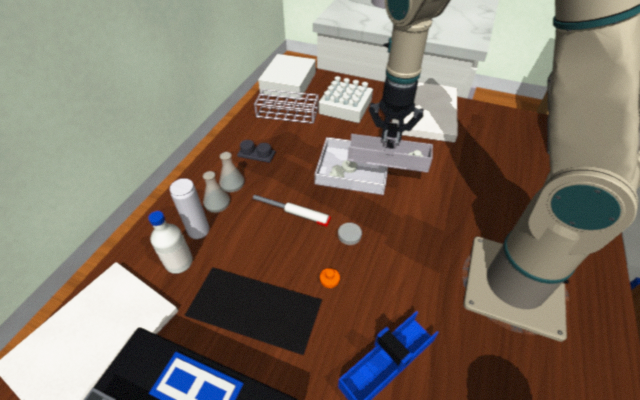

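Request:
{"fn": "step_arm", "kwargs": {
  "deltas": [
    [[0, 1.8, 5, 0, 0, 0, -0.0038], [0, 3.5, 10, 0, 0, 0, -0.0038], [0, 5.3, 15, 0, 0, 0, -0.0038], [0, 7, 20, 0, 0, 0, -0.0038], [0, 7, 20, 0, 0, 0, -0.0038], [0, 7, 20, 0, 0, 0, -0.0038], [0, 7, 20, 0, 0, 0, -0.0038], [0, 7, 20, 0, 0, 0, -0.0038], [0, 7, 20, 0, 0, 0, -0.0038], [0, 7, 20, 0, 0, 0, -0.0038]]
  ]
}}

```text
clock: 21.95
eef_pos: [430.0, -28.6, 173.8]
tool_rot: [-3.141, 0.001, 1.704]
force: [-0.1, 0.0, -3.9]
width: 23.4
```

Request:
{"fn": "step_arm", "kwargs": {
  "deltas": [
    [[0, 7, 20, 0, 0, 0, -0.0038], [0, 7, 20, 0, 0, 0, -0.0038], [0, 7, 20, 0, 0, 0, -0.0038], [0, 7, 20, 0, 0, 0, -0.0038], [0, 7, 20, 0, 0, 0, -0.0038], [0, 7, 20, 0, 0, 0, -0.0038], [0, 7, 20, 0, 0, 0, -0.0038], [0, 7, 20, 0, 0, 0, -0.0038], [0, 7, 20, 0, 0, 0, -0.0038], [0, 7, 20, 0, 0, 0, -0.0038]]
  ]
}}

```text
clock: 22.78
eef_pos: [499.5, 171.6, 173.6]
tool_rot: [-3.14, 0.001, 1.666]
force: [0.5, -0.6, -4.2]
width: 23.7
```

Request:
{"fn": "step_arm", "kwargs": {
  "deltas": [
    [[0, 7, 20, 0, 0, 0, -0.0038], [0, 7, 20, 0, 0, 0, -0.0038], [0, 6.3, 18, 0, 0, 0, -0.0038], [0, 5.6, 16, 0, 0, 0, -0.0038], [0, 4.9, 14, 0, 0, 0, -0.0038], [0, 3.5, 10, 0, 0, 0, 0], [0, 2.1, 6, 0, 0, 0, 0], [0, 1.1, 3, 0, 0, 0, 0], [0, 1, 0, 0, 0, 0, 0], [0, 0, 0, 0, 0, 0, 0]]
  ]
}}

```text
clock: 23.62
eef_pos: [538.2, 275.7, 173.8]
tool_rot: [-3.141, 0.002, 1.646]
force: [0.9, -0.2, -3.8]
width: 23.2
```

Request:
{"fn": "step_arm", "kwargs": {
  "deltas": [
    [[0, 0, 0, -6, 0, 0, 0], [0, 0, 0, -10, 0, 0, 0], [0, 0, 0, -10, 0, 0, 0], [0, 0, 0, -10, 0, 0, 0], [0, 0, 0, -10, 0, 0, 0], [0, 0, 0, -10, 0, 0, 0], [0, 0, 0, -7, 0, 0, 0], [0, 0, 0, -4, 0, 0, 0], [0, 0, 0, 0, 0, 0, 0], [0, 0, 0, 0, 0, 0, 0]]
  ]
}}

```text
clock: 24.45
eef_pos: [538.4, 276.7, 106.8]
tool_rot: [-3.141, 0.001, 1.647]
force: [-0.2, 0.2, -4.6]
width: 23.0
```

```bash
python3 w.py pre wrist; python3 - <<'E'
from h import *
np.set_printoptions(suppress=True,precision=1)
q=np.load("pics/pre_wrist.npz");c=(q["K"],q["R"],q["t"]);C=cloud("wrist",q["d"],c);X,Y,Z=[C[...,i] for i in range(3)]
print(np.percentile(Z[(X>430)&(X<640)&(Y>200)&(Y<340)],[50,90,95]))
E
```

```text
{'clock': 24.45, 'qpos': [-0.708, 0.754, 0.305, 1.765, -0.334, 0.675, -0.142], 'eef_pos': [538.36, 276.731, 106.8], 'tool_rot': [-3.141, 0.001, 1.647], 'force': [-0.187, 0.244, -4.644], 'torque': [0.041, -0.082, -0.016], 'width': 23.012}
[132.7 184.9 188.4]
```

View pics/pre_wrist.png

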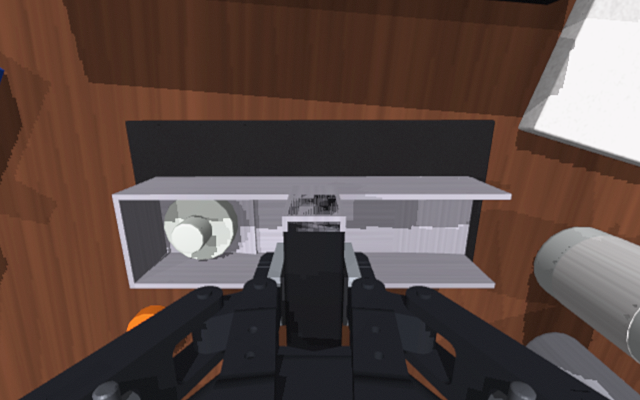

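```bash
python3 - <<'E'
from h import *
np.set_printoptions(suppress=True,precision=2)
q=np.load("pics/pre_wrist.npz");c=(q["K"],q["R"],q["t"]);im=q["im"]
g=im.max(2)
for r in (130,145,160): 
    row=g[r].astype(int); x=np.where(row<70)[0]; x=x[(x>100)&(x<520)]; print(r,x.min(),x.max(), ray("wrist",[(x.min(),r),(x.max()+1,r)],4,c)[:,:2].ravel())
for u in (200,310,430):
    col=g[:,u].astype(int);y=np.where(col[90:175]<70)[0]+90;print(u,y.min(),ray("wrist",[(u,y.min())],4,c)[0,:2])
# scoop wall-top rectangle at current height, centre in wrist frame
C=cloud("wrist",q["d"],c);Z=C[...,2];zt=106.8-72+48
m=(abs(Z-zt)<3)&(C[...,1]>230)&(C[...,1]<325)&(g>120)
p=C[m];print(len(p),cv2.minAreaRect(p[:,:2].astype(np.float32)),np.median(p[:,2]))
E
```

```text
130 127 493 [393.96 324.01 671.33 344.89]
145 129 519 [394.4  312.79 693.97 335.34]
160 132 488 [395.63 301.31 672.94 322.18]
200 121 [449.3  334.78]
310 120 [531.7  341.71]
430 103 [619.38 360.5 ]
4789 ((583.096435546875, 276.1342468261719), (79.04588317871094, 309.21099853515625), 88.50545501708984) 82.94793733412341
```

Request:
{"fn": "step_arm", "kwargs": {
  "deltas": [
    [[0, 0, 0, -5, 0, 0, 0], [0, 0, 0, -6, 0, 0, 0], [0, 0, 0, -6, 0, 0, 0], [0, 0, 0, -5, 0, 0, 0], [0, 0, 0, -3, 0, 0, 0], [0, 0, 0, -2, 0, 0, 0], [0, 0, 0, -1, 0, 0, 0], [0, 0, 0, 0, 0, 0, 0], [0, 0, 0, 0, 0, 0, 0]]
  ]
}}

```text
clock: 25.25
eef_pos: [538.4, 276.8, 79.0]
tool_rot: [-3.141, 0.0, 1.647]
force: [-0.3, 0.6, -4.4]
width: 23.1
```

Request:
{"fn": "step_arm", "kwargs": {
  "deltas": [
    [[0, 0, 0, -0.7, 0, 0, 0], [0, 0, 0, -0.7, 0, 0, 0], [0, 0, 0, -0.6, 0, 0, 0], [0, 0, 0, 0, 0, 0, 0], [0, 0, 0, 0, 0, 0, 0]]
  ]
}}

```text
clock: 25.67
eef_pos: [538.2, 276.8, 76.9]
tool_rot: [-3.141, 0.001, 1.647]
force: [-0.4, 0.5, -5.3]
width: 23.4
```

Request:
{"fn": "step_arm", "kwargs": {
  "deltas": [
    [[0, 0, 0, -0.5, 0, 0, 0], [0, 0, 0, -0.5, 0, 0, 0], [0, 0, 0, 0, 0, 0, 0], [0, 0, 0, 0, 0, 0, 0]]
  ]
}}

```text
clock: 26.0
eef_pos: [538.3, 276.7, 75.9]
tool_rot: [-3.141, 0.001, 1.647]
force: [-0.3, 0.3, -3.7]
width: 23.4
```

Request:
{"fn": "step_arm", "kwargs": {
  "deltas": [
    [[0, 0, 0, -0.5, 0, 0, 0], [0, 0, 0, -0.5, 0, 0, 0], [0, 0, 0, 0, 0, 0, 0], [0, 0, 0, 0, 0, 0, 0]]
  ]
}}

```text
clock: 26.33
eef_pos: [538.3, 276.7, 75.9]
tool_rot: [-3.141, 0.0, 1.647]
force: [-2.9, -1.5, 5.0]
width: 22.9
```

```bash
python3 w.py pl wrist
```

```text
{'clock': 26.333, 'qpos': [-0.693, 0.797, 0.282, 1.779, -0.352, 0.615, -0.126], 'eef_pos': [538.296, 276.707, 75.855], 'tool_rot': [-3.141, 0.0, 1.647], 'force': [-2.936, -1.463, 4.988], 'torque': [-0.2, 0.491, -0.0], 'width': 22.865}
```

View pics/pl_wrist.png

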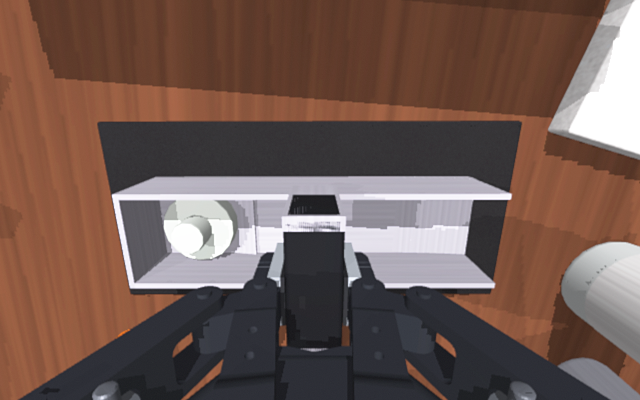

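Request:
{"fn": "step_arm", "kwargs": {
  "deltas": [
    [[0.4, 0, 0, 0, 0, 0, 0], [0.5, 0, 0, 0, 0, 0, 0], [0.7, 0, 0, 0, 0, 0, 0], [1, 0, 0, 0, 0, 0, 0], [1, 0, 0, 0, 0, 0, 0], [1, 0, 0, 0, 0, 0, 0], [1, 0, 0, 0, 0, 0, 0], [1, 0, 0, 0, 0, 0, 0]]
  ]
}}

```text
clock: 27.05
eef_pos: [538.3, 276.7, 74.9]
tool_rot: [-3.141, 0.001, 1.647]
force: [0.0, -0.4, 0.2]
width: 85.1
```

Request:
{"fn": "step_arm", "kwargs": {
  "deltas": [
    [[1, 0, 0, 4, 0, 0, 0], [1, 0, 0, 8, 0, 0, 0], [1, 0, 0, 12, 0, 0, 0], [1, 0, 0, 16, 0, 0, 0], [1, 0, 0, 20, 0, 0, 0], [1, 0, 0, 20, 0, 0, 0], [1, 0, 0, 20, 0, 0, 0], [1, 0, 0, 20, 0, 0, 0], [1, 0, 0, 20, 0, 0, 0], [1, 0, 0, 10, 0, 0, 0]]
  ]
}}

```text
clock: 27.88
eef_pos: [539.6, 277.1, 228.8]
tool_rot: [3.137, -0.002, 1.646]
force: [0.8, -0.0, 0.8]
width: 85.2
```

Request:
{"fn": "step_arm", "kwargs": {
  "deltas": [
    [[1, 0, 0, 0, 0, 0, 0], [1, 0, 0, 0, 0, 0, 0], [1, 0, 0, 0, 0, 0, 0], [1, 0, 0, 0, 0, 0, 0]]
  ]
}}

```text
clock: 28.22
eef_pos: [537.4, 276.5, 223.6]
tool_rot: [-3.139, 0.002, 1.647]
force: [-0.1, -0.6, -0.9]
width: 85.2
```

```bash
python3 w.py end wrist side scene; python3 - <<'E'
from h import *
np.set_printoptions(suppress=True,precision=2)
q=np.load("pics/end_wrist.npz");c=(q["K"],q["R"],q["t"]);im=q["im"];d=q["d"]
C=cloud("wrist",d,c);X,Y,Z=[C[...,i] for i in range(3)];reg=(d>0)&(X>400)&(X<660)&(Y>200)&(Y<350)
def rep(nm,m):
    p=C[m];r=cv2.minAreaRect(p[:,:2].astype(np.float32));print(nm,len(p),np.round(r[0],1),np.round(r[1],1),round(r[2],2))
rep("wall",reg&(Z>47)&(Z<56));rep("handle",reg&(Z>92)&(Z<108))
P=np.stack(np.meshgrid(np.arange(360,720),np.arange(160,400)),-1).reshape(-1,2)
uv=proj("wrist",np.c_[P,np.full(len(P),4)],c).reshape(240,360,2).astype(np.float32)
r=cv2.remap(im,uv[...,0],uv[...,1],1);cv2.imwrite("pics/endrect.png",cv2.resize(r[:,:,::-1],None,fx=2,fy=2))
E
```

```text
{'clock': 28.217, 'qpos': [-0.753, 0.606, 0.375, 1.672, -0.266, 0.917, -0.2], 'eef_pos': [537.405, 276.456, 223.631], 'tool_rot': [-3.139, 0.002, 1.647], 'force': [-0.126, -0.601, -0.852], 'torque': [-0.038, -0.023, -0.033], 'width': 85.178}
wall 1650 [537.4 279.9] [214.4  61.4] 4.49
handle 2056 [539.2 277.7] [24.  66.2] 4.51
```

View pics/endrect.png

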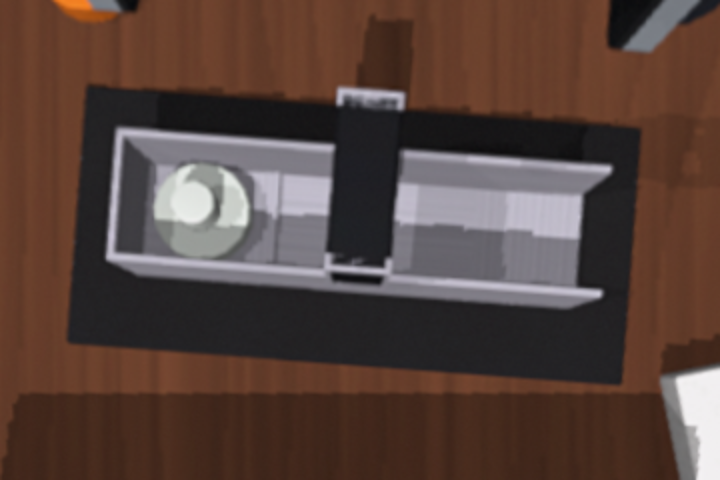

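View pics/end_scene.png

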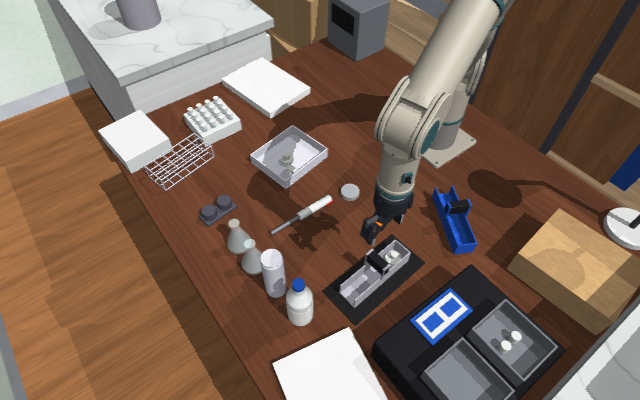

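View pics/end_side.png

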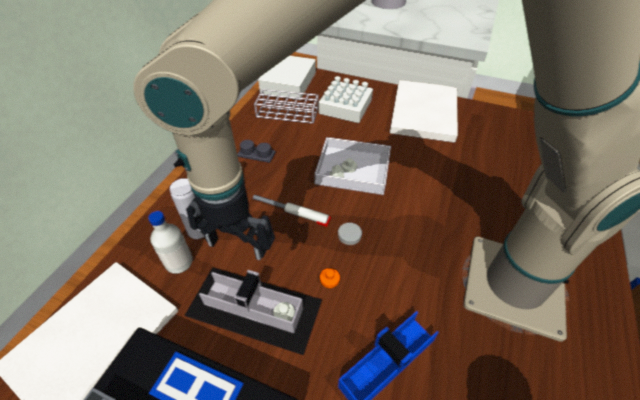

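The scoop is centred and square on the mat, with lid 3 inside it. Both poured lids are in the tray, around scene px (287,160), and the bystanders look unmoved. I'm handing in.

Request:
{"fn": "step_arm", "kwargs": {
  "deltas": [
    [[1, 0, 0, 0, 0, 0, 0], [1, 0, 0, 0, 0, 0, 0], [1, 0, 0, 0, 0, 0, 0]]
  ]
}}

```text
clock: 28.62
eef_pos: [538.2, 276.7, 224.7]
tool_rot: [-3.141, 0.001, 1.647]
force: [-0.1, -1.2, -0.0]
width: 85.3
```

```bash
python3 - <<'E'
from h import *
for n in("scene","side"):
    a=np.load(f"pics/{n}0.npz")["d"];b=np.load(f"pics/end_{n}.npz")["d"];C=cloud(n,a);E=cloud(n,b)
    for nm,m in(("dish",lambda C:(C[...,0]>360)&(C[...,0]<450)&(C[...,1]>-35)&(C[...,1]<55)&(C[...,2]>11)&(C[...,2]<20)),("pip",lambda C:(C[...,0]>420)&(C[...,0]<680)&(C[...,1]>-70)&(C[...,1]<60)&(C[...,2]>11)&(C[...,2]<30))):
        print(n,nm,np.median(C[m(C)],0).round(1),np.median(E[m(E)],0).round(1))
s=ctrl.read_state();print(s["clock"],np.abs(s["qd"]).max(),s["eef_pos"])
print(ctrl.finish_job())
E
```

```text
scene dish [406.2   9.1  14.2] [405.7   7.9  14.1]
scene pip [550.   -5.4  18.5] [549.6  -5.2  19.2]
side dish [401.6   9.2  15.7] [401.4   9.5  15.5]
side pip [535.9  -4.7  19.6] [536.3  -4.4  19.5]
28.6167 0.0036839224986568 [538.18245426 276.68265443 224.69029069]
the job is handed in; nothing more can be done
None
```

I tipped two lids into the tray and kept the third in the scoop. The scoop is back on its mat and released, and I handed the job in at 28.6 s.

- **Pouring:** The first lid left at 16° tilt and the second at about 17.5°. The lip was 24–28 mm above the bench each time, with the tray floor at 4 mm. Between the two I eased back and moved sideways so the second lid would not land on the first. The load at the wrist fell from about 7 N to about 4.4 N, roughly two lids' weight.
- **Second lid:** It stood on its edge at the lip, then rolled over and came to rest knob-down. The first lid lies knob-up.
- **Final position:** In the wrist camera the scoop's centre is about 1 mm from the mat's centre, at 4.5° yaw against the mat's 4.3°. The rear lid is still behind its rib. The outline of the scoop's wall tops suggested about 2 mm off sideways, but that outline came out about 4 mm wider than the scoop is. The scene and side cameras placed the mat up to 3 mm from the wrist camera along its length, so I relied on the wrist camera.
- **Other things on the bench:** The dish and pipette read within about 1 mm of where they started. The rest I checked only by eye, and they looked unmoved. The gripper was open and well clear of the scoop at hand-in.

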